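# Set the filled tube racks and the specimen pot in their spill trays

### The job

Get the collected samples ready to leave the bench: stand the single-row tube rack, the two-row tube rack, the square tube rack and the round specimen pot each in the steel spill tray that matches its footprint, flat on the tray's floor. Keep them upright and set them down rather than dropping them, and leave the dropper bottle and the marker pen where they are.

Things in the scene. Friction and masses are not known exactly. Their poses are not given: they have to be found in the camera images.
- rack_single_c (a point): single-row tube rack: black block 28 x 130 mm, 60 mm high, with one row of five red-capped tubes fixed in its top (cap tops 82 mm above the underside); about 0.2 kg, loose. Grip it across its 28 mm width on the flat block sides. Its point is the centre of its footprint, 41 mm above its underside (half-way up to the cap tops). Axes: z up through the tubes, y along the 130 mm length, x across.
- rack_double_c (a point): two-row tube rack: black block 40 x 96 mm, 60 mm high, with two rows of five places holding red-capped tubes (one place empty; cap tops at 82 mm); about 0.24 kg, loose. Grip it across its 40 mm width. Its point is the centre of its footprint, 41 mm above its underside (half-way up to the cap tops). Axes: z up through the tubes, y along the 96 mm length, x across.
- rack_square_c (a point): square tube rack: black block 58 x 58 mm, 60 mm high, with three by three places holding red-capped tubes (one place empty; cap tops at 82 mm); about 0.23 kg, loose. Grip it across either pair of sides. Its point is the centre of its footprint, 41 mm above its underside (half-way up to the cap tops). Axes: z up through the tubes, x and y square to the sides.
- pot_c (a point): round specimen pot, white with a red screw lid: body 58 mm in diameter and 60 mm high, lid 55 mm in diameter above it, 76 mm high in all; about 0.15 kg, loose. Its point is on the axis, 38 mm above its underside (half-way up). Grip it across the body. z up; x and y mean nothing.
- tray_single: spill tray of the single-row rack: narrow oblong steel tray, fixed to the table, 46 x 148 mm inside, 3 mm walls with a rolled rim whose top is 14 mm above the table, floor 3 mm thick. Origin: centre of its underside, on the table. y along its length, x across, z up.
- tray_double: spill tray of the two-row rack: oblong steel tray, fixed, 58 x 114 mm inside, walls, rim and floor as the others. Origin: centre of its underside. y along its length, x across, z up.
- tray_square: spill tray of the square rack: square steel tray, fixed, 76 x 76 mm inside, walls, rim and floor as the others. Origin: centre of its underside. x and y square to its sides, z up.
- tray_round: spill tray of the specimen pot: round steel dish, fixed, 76 mm in diameter inside, walls, rim and floor as the others. Origin: centre of its underside. z up.
- dropper_c (a point): bystander, not to be moved: small amber dropper bottle with a black cap, 26 mm in diameter and 63 mm high, standing loose among the racks and trays. Its point is on the axis, 30 mm above the table.
- marker_c (a point): bystander, not to be moved: grey marker pen with a black cap, 12 mm thick and 105 mm long, lying loose among the racks and trays. Its point is its centre, 6 mm above the table. y along its length.

How it is judged:
By the outcome, as a careful person would: the job done as asked, in the order asked, and still so for the second after the job is handed in, with the robot touching nothing.
It also fails if it takes over 96 s, if anything falls off the work surface, if the arm or the gripper's body presses on something with over 40 N, if the wrist force passes 120 N, or if a joint passes its speed limit or range.

### The arm

A 6-joint arm with a two-finger parallel gripper is mounted at the origin on the work surface. World frame = base frame: x ahead of the robot, y to its left, z up, the work surface at z = 0. Lengths are in m, angles in rad, forces in N, time in s.
With the tool pointing down it reaches from about 0.35 to 0.975 m from the base axis. Payload 4.9 kg.
Tool frame: the origin (TCP) lies at the very end of the fingers, on their centre line; the grasp point (between the pads) lies 19 mm behind it (manip.hold_point_z is the distance from the TCP to the grasp point, in m); z points along the fingers, y is the direction in which the jaws open and shut (so a half turn about z gives the same grasp; the last joint's range is limited). The gripper opens to 85 mm and grips with 20 to 120 N. Pads are 22 mm wide; open, the fingers measure 114 mm over their backs; the gripper's body (76 mm by 85 mm) begins 54 mm behind the grasp point. The pads swing forward as they close: fully open they stand 13 mm farther back than shut.
Start: joints at [1.193, 0.053, 1.613, -0, 1.476, -0.119], TCP at [0.16, 0.604, 0.198] pointing down, gripper open.
Joint ranges: [-3.01, 3.01], [-1.01, 2.22], [0.06, 2.58], [-1.02, 4.17], [0.09, 2.62], [-3.14, 3.14]. Speed limits (rad/s): [2.57, 2.57, 3.14, 3.14, 3.14, 3.14].

### API

Orientations are given as a unit quaternion [w, x, y, z].
In Python, from plant import monitor, grab_frame, camera_params, ticket, manip gives the robot as it stands.
- The arm moves only by the tool play_rows, never from a script. Its argument "commands" is a list of rows, each an object of numbers: "dx", "dy", "dz": the shift along the tool's x, y, z in cm; "rx", "ry", "rz": the turn, a rotation vector about the tool's x, y, z in rad; "claw": the closure, from 0 (fully open) to 1 (shut). In form: [{"dx": .., "dy": .., "dz": .., "rx": .., "ry": .., "rz": .., "claw": ..}, ...]. A call has 1 to 5 rows; each row is the pose to reach, as a shift and turn from the pose measured when the call began, along the tool's axes at that moment; what a row does not reach only later rows make up. A row lasts 1/10 s, in which the tool goes at most 50 mm and 8.59 degrees, less where a joint would pass 70% of its speed; a pose out of reach is approached as far as the arm can. A call with a gripper value outside its range is refused whole. The fingers move at their own pace and stop on an object; the grip force is fixed at half the most. Time passes only in rows, so rows that repeat a pose let the fingers close. It gives the time, the measured TCP pose, the force and the opening at its end, in the units of the state.
- monitor.state(): the state, without advancing time (a new reading comes with each control period).
- grab_frame(name): name is "side" or "top"; returns the picture (420x560x3 uint8, blue, green, red); there is no depth.
- camera_params(name): a dict with "fx", "fy", "cx", "cy" (pixels), "rvec" (rotation vector, rad) and "tvec" (3), from world to camera coordinates, as OpenCV has them. Camera axes: x right, y down, z forward; pixel columns grow to the right and rows downward; lengths in m; the calibration is good to about 2 mm. A picture is of the moment at which its call begins. camera_params takes no time and is no camera call.
- ticket.job_done(): hands the job in, once; it reports no verdict.
The state is a dict: "time": time; "joint_pos": joint angles; "joint_vel": joint speeds; "joint_efforts": joint torques, N m; "tool_pos": TCP position; "tool_rot": TCP orientation; "contact_force": force on the tool from outside, world axes, zero at the start; "ft_torque": the same for the moment, N m; "gripper_width": opening from 0.0 (shut) to 1.0 (fully open).
Only numpy, scipy, OpenCV 4.12 (cv2) and the standard library are available. Lean on these libraries where they do the work, as an engineer would, in place of code of your own. Each camera call takes 0.05 s, during which the arm holds its last target.

## Working session

There is one attempt and no reset: what is moved stays moved. The work goes in short steps, Python scripts to look and compute and a tool call to move; the robot and the scene stay as the last step left them, time stands still between calls to the robot, and variables do not carry over. Pictures are saved under pics/ and viewed, and the job is handed in when it is done.

Besides the shell and the picture viewer there is one more tool, called as a command line: name --argument value ..., lists and objects as JSON in quotes. play_rows: Moves the arm, as the interface text tells. Its arguments: {"type":"object","properties":{"commands":{"type":"array"}},"required":["commands"]}

```bash
mkdir -p pics; ls; python3 - <<'E'
from plant import monitor, grab_frame, camera_params, manip
import cv2
print(monitor.state()); print([a for a in dir(manip) if a[0]!='_'])
for n in("side","top"):
    cv2.imwrite(f"pics/{n}0.png",grab_frame(n)); print(camera_params(n))
E
```

```text
pics
{'time': 0.0, 'joint_pos': array([ 1.19300917e+00,  5.33778810e-02,  1.61430365e+00, -1.20020108e-05,
        1.47598036e+00, -1.19002417e-01]), 'joint_vel': array([-1.14092406e-03, -6.59346544e-04,  8.82169053e-04, -1.01468505e-03,
       -5.86797011e-05,  5.91146540e-04]), 'joint_efforts': array([ 2.37904431e-03, -3.93692636e+01, -3.70177031e+01,  1.93712174e-05,
        7.07997009e-03, -2.25653429e-05]), 'tool_pos': array([0.15968907, 0.60354009, 0.19644428]), 'tool_rot': array([-2.48568904e-04,  1.29030977e-01,  9.91640024e-01, -1.00433208e-03]), 'contact_force': array([ 0.18465426, -0.85445354, -0.3864962 ]), 'ft_torque': array([-0.02483227, -0.00793409, -0.03745336]), 'gripper_width': 0.9993596565252291}
['IKError', 'hold_point_z']
{'fx': 384.96006435696694, 'fy': 384.96006435696694, 'cx': 276.7172815367734, 'cy': 205.56571763477123, 'rvec': array([ 2.10681   , -0.56966205,  0.2872628 ]), 'tvec': array([-0.46827287,  0.20336338,  0.64292405])}
{'fx': 445.8892960874146, 'fy': 445.8892960874146, 'cx': 274.016320600034, 'cy': 207.9187907887787, 'rvec': array([ 2.13266215, -2.13548882,  0.1878315 ]), 'tvec': array([0.00332886, 0.53425046, 0.90960758])}
```

View pics/top0.png

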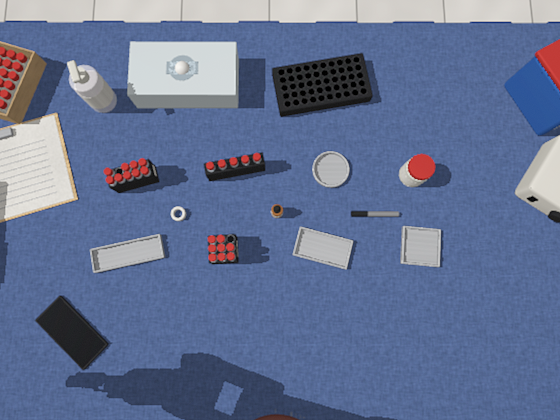

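View pics/side0.png

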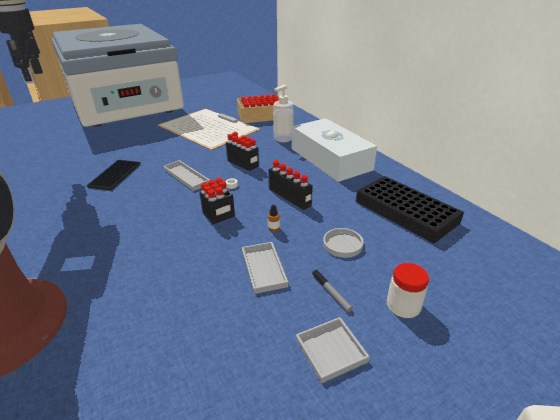

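```bash
python3 - <<'E'
import cv2
t=cv2.imread("pics/top0.png"); c=t[140:280,80:280]; cv2.imwrite("pics/t0a.png",cv2.resize(c,None,fx=4,fy=4,interpolation=cv2.INTER_CUBIC))
c=t[140:280,260:460]; cv2.imwrite("pics/t0b.png",cv2.resize(c,None,fx=4,fy=4,interpolation=cv2.INTER_CUBIC))
s=cv2.imread("pics/side0.png"); c=s[120:270,150:350]; cv2.imwrite("pics/s0a.png",cv2.resize(c,None,fx=4,fy=4,interpolation=cv2.INTER_CUBIC))
E
```

```text
(no output)
```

View pics/t0a.png

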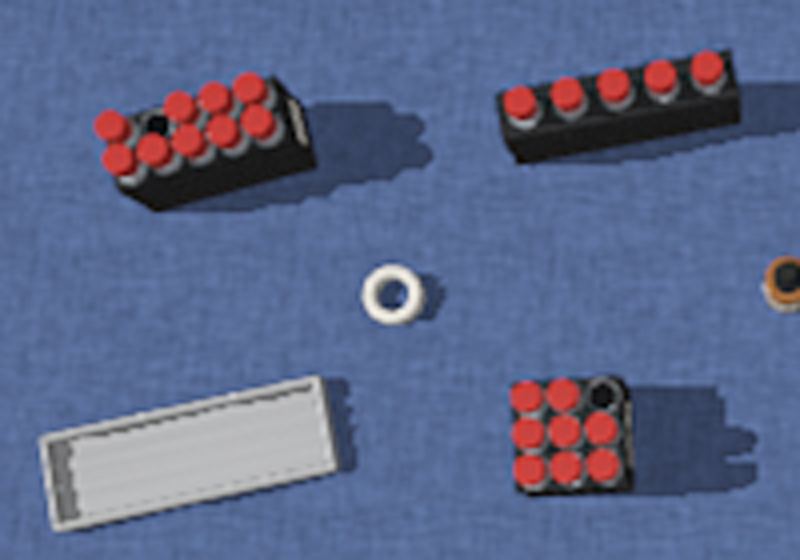

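View pics/t0b.png

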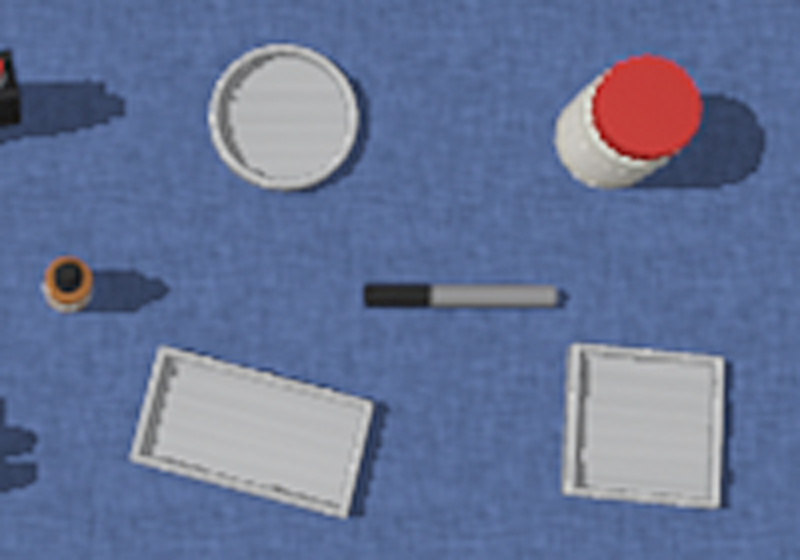

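View pics/s0a.png

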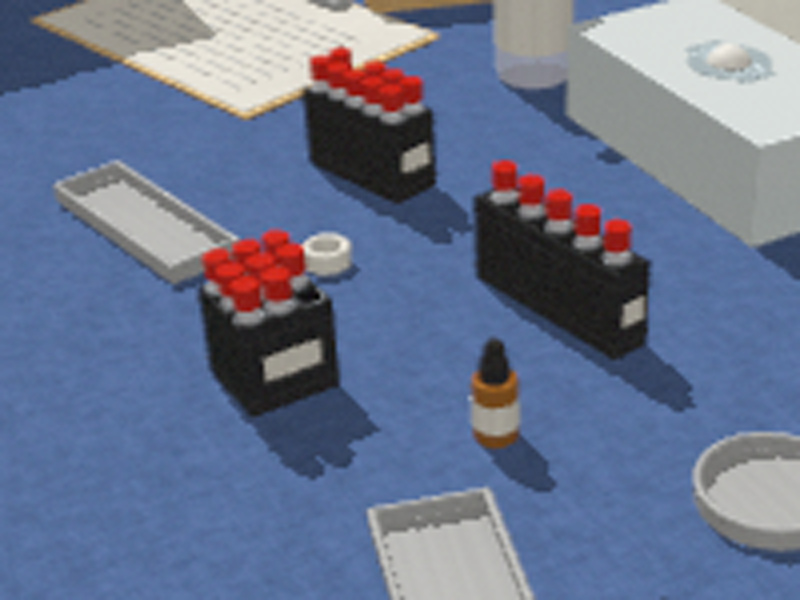

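```bash
cat > h.py <<'E'
import numpy as np, cv2
from scipy.optimize import minimize
from plant import camera_params
CP={n:camera_params(n) for n in("side","top")}
def proj(n,P):
    c=CP[n];K=np.array([[c['fx'],0,c['cx']],[0,c['fy'],c['cy']],[0,0,1.]])
    return cv2.projectPoints(np.asarray(P,float).reshape(-1,1,3),c['rvec'],c['tvec'],K,None)[0].reshape(-1,2)
def unproj(n,uv,z):
    c=CP[n];R=cv2.Rodrigues(c['rvec'])[0];o=-R.T@c['tvec']
    d=R.T@np.array([(uv[0]-c['cx'])/c['fx'],(uv[1]-c['cy'])/c['fy'],1]);return o+d*(z-o[2])/d[2]
def mask(im):
    b,g,r=[im[...,i].astype(float) for i in range(3)]
    return (b<1.3*r+6).astype(np.uint8)
def rect(a,b,z):return np.array([[sx*a/2,sy*b/2,z] for sx,sy in((1,1),(1,-1),(-1,-1),(-1,1))])
def circ(d,z,c=(0,0)):
    t=np.linspace(0,2*np.pi,24,endpoint=False);return np.c_[c[0]+d/2*np.cos(t),c[1]+d/2*np.sin(t),0*t+z]
def rack(a,b,nx,ny,px,py,d=.0155,empty=()):
    h=[np.r_[rect(a,b,0),rect(a,b,.06)]]
    for i in range(nx):
        for j in range(ny):
            if (i,j) in empty: continue
            c=((i-(nx-1)/2)*px,(j-(ny-1)/2)*py);h.append(np.r_[circ(d,.06,c),circ(d,.082,c)])
    return h
SH={'rack_single':rack(.028,.130,1,5,0,.0235),'rack_double':rack(.040,.096,2,5,.018,.018),
'rack_square':rack(.058,.058,3,3,.018,.018),'pot':[np.r_[circ(.058,0),circ(.058,.06)],np.r_[circ(.055,.06),circ(.055,.076)]],
'tray_single':[np.r_[rect(.052,.154,0),rect(.052,.154,.014)]],'tray_double':[np.r_[rect(.064,.120,0),rect(.064,.120,.014)]],
'tray_square':[np.r_[rect(.082,.082,0),rect(.082,.082,.014)]],'tray_round':[np.r_[circ(.082,0),circ(.082,.014)]],
'dropper':[np.r_[circ(.026,0),circ(.026,.035)],np.r_[circ(.013,.035),circ(.013,.063)]],
'marker':[np.r_[rect(.012,.105,0),rect(.012,.105,.012)]]}
S=8
def sil(n,name,p,box,z0=0):
    x0,y0,x1,y1=box;m=np.zeros(((y1-y0)*S,(x1-x0)*S),np.uint8)
    c,s=np.cos(p[2]),np.sin(p[2]);R=np.array([[c,-s,0],[s,c,0],[0,0,1]])
    for h in SH[name]:
        q=proj(n,h@R.T+[p[0],p[1],z0]);q=((q+.5-[x0,y0])*S)
        cv2.fillConvexPoly(m,cv2.convexHull(q.astype(np.float32)).round().astype(np.int32),1)
    return cv2.resize(m.astype(np.float32),(x1-x0,y1-y0),interpolation=cv2.INTER_AREA)
def fit(name,p0,ims,cams=("side","top"),z0=0):
    B={}
    for n in cams:
        q=proj(n,np.vstack(SH[name])*[1.,1,1]+[p0[0],p0[1],z0]);u=proj(n,[[p0[0],p0[1],z0+.03]])[0]
        r=int(np.abs(q-u).max())+10
        x0,y0=max(0,int(u[0])-r),max(0,int(u[1])-r);x1,y1=min(560,int(u[0])+r),min(420,int(u[1])+r)
        M=mask(ims[n])[y0:y1,x0:x1]
        k,l=cv2.connectedComponents(M)
        # keep the component overlapping model most
        s=sil(n,name,p0,(x0,y0,x1,y1),z0); w=[(s*(l==i)).sum() for i in range(1,k)]
        B[n]=((x0,y0,x1,y1),(l==1+int(np.argmax(w))).astype(np.float32))
    def cost(v,cc=cams):
        p=(v[0]/1000,v[1]/1000,v[2]/50)
        return sum(np.abs(sil(n,name,p,B[n][0],z0)-B[n][1]).sum()/B[n][1].sum() for n in cc)
    def run(cc,v0,st):
        sx=np.array([v0]+[[v0[j]+st*(j==i) for j in range(3)] for i in range(3)])
        return minimize(cost,v0,args=(cc,),method='Nelder-Mead',options=dict(initial_simplex=sx,xatol=.05,fatol=1e-4,maxiter=200))
    v=[p0[0]*1000,p0[1]*1000,p0[2]*50]
    r=run(cams,v,8);r=run(cams,r.x,3)
    out=[(r.x/[1000,1000,50]).round(4).tolist()+[round(r.fun,3)]]
    for n in cams:
        q=run((n,),r.x,3);out.append((q.x/[1000,1000,50]).round(4).tolist()+[round(q.fun,3)])
    return out
E
cat > m.py <<'E'
from h import *
ims={n:cv2.imread(f"pics/{n}0.png") for n in CP}
# ends in the top image
G={'rack_single':((205,168),(262,160),.06),'rack_double':((108,178),(155,170),.06),'rack_square':((222,262),(222,235),.06),
'pot':((421,165),None,.076),'tray_single':((93,260),(163,246),.014),'tray_double':((296,240),(351,255),.014),'tray_square':((421,266),(421,228),.014),'tray_round':((331,169),None,.014),
'dropper':((277,210),None,.05),'marker':((351,214),(399,214),.012)}
R={}
for k,(a,b,z) in G.items():
    A=unproj("top",a,z);Bb=unproj("top",b if b else a,z);c=(A+Bb)/2;d=Bb-A
    th=np.arctan2(-d[0],d[1]) if b else 0
    th=(th+np.pi/2)%np.pi-np.pi/2
    o=fit(k,(c[0],c[1],th),ims);R[k]=o[0];print(k,c[:2].round(3),round(th,3),*o)
import json;json.dump(R,open("fit0.json","w"))
for n in CP:
    im=ims[n].copy();im=cv2.resize(im,None,fx=1.4,fy=1.4)
    for k,p in R.items():
        c,s=np.cos(p[2]),np.sin(p[2]);Rm=np.array([[c,-s,0],[s,c,0],[0,0,1]])
        for h in SH[k]:
            q=(proj(n,h@Rm.T+[p[0],p[1],0])+.5)*1.4
            cv2.polylines(im,[cv2.convexHull(q.astype(np.float32)).round().astype(int)],True,(0,255,0),1)
    cv2.imwrite(f"pics/fit_{n}.png",im)
E
python3 m.py
```

```text
rack_single [0.628 0.089] 0.144 [0.63, 0.0902, 0.1805, np.float64(0.174)] [0.6296, 0.0925, 0.1606, np.float64(0.065)] [0.6302, 0.0889, 0.1901, np.float64(0.093)]
rack_double [0.606 0.307] 0.175 [0.6091, 0.3154, 0.2668, np.float64(0.579)] [0.6088, 0.3196, 0.223, np.float64(0.486)] [0.6094, 0.3152, 0.2739, np.float64(0.081)]
rack_square [0.447 0.111] -1.553 [0.4476, 0.1127, -1.5318, np.float64(0.441)] [0.4475, 0.1162, -1.5977, np.float64(0.338)] [0.4481, 0.1121, -1.5127, np.float64(0.08)]
pot [ 0.621 -0.308] 0.0 [0.6189, -0.308, 0.1171, np.float64(0.113)] [0.6187, -0.3072, 0.139, np.float64(0.03)] [0.6195, -0.3101, 0.1428, np.float64(0.047)]
tray_single [0.441 0.32 ] 0.198 [0.441, 0.324, 0.2173, np.float64(0.402)] [0.4404, 0.3228, 0.2199, np.float64(0.358)] [0.4413, 0.3244, 0.217, np.float64(0.034)]
tray_double [ 0.452 -0.105] -0.269 [0.4524, -0.1025, -0.2704, np.float64(0.081)] [0.4518, -0.1024, -0.2659, np.float64(0.025)] [0.4528, -0.1035, -0.264, np.float64(0.042)]
tray_square [ 0.453 -0.319] 1.513 [0.4554, -0.3176, 1.4771, np.float64(0.076)] [0.4552, -0.3171, 1.4767, np.float64(0.018)] [0.456, -0.319, 1.4793, np.float64(0.032)]
tray_round [ 0.629 -0.126] 0.0 [0.6301, -0.1242, 0.1284, np.float64(0.099)] [0.6292, -0.1232, 0.1543, np.float64(0.035)] [0.6307, -0.1252, 0.135, np.float64(0.041)]
dropper [ 0.529 -0.004] 0.0 [0.5318, -0.0024, -0.0106, np.float64(0.332)] [0.5317, -0.0013, 0.0097, np.float64(0.12)] [0.533, -0.003, 0.0183, np.float64(0.126)]
marker [ 0.526 -0.221] -0.001 [0.5283, -0.2203, 0.0012, np.float64(0.556)] [0.5287, -0.2184, -0.0241, np.float64(0.35)] [0.5284, -0.2223, 0.006, np.float64(0.17)]
```

View pics/fit_top.png

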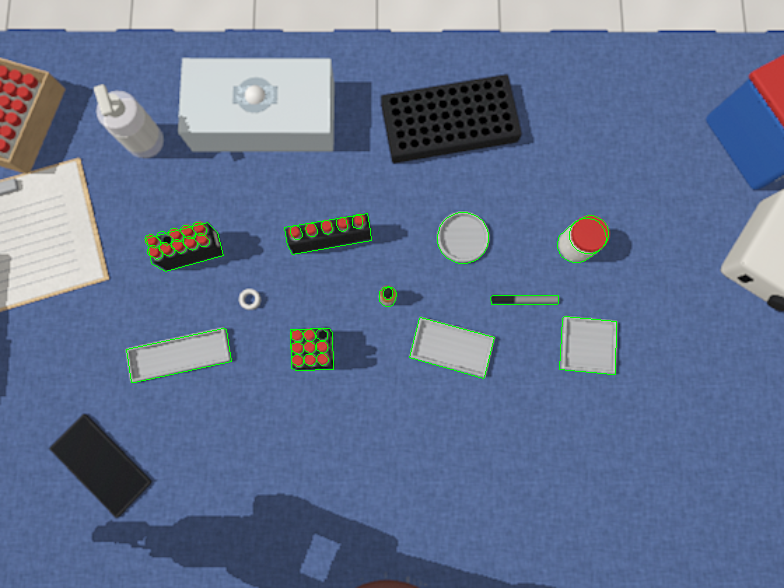

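View pics/fit_side.png

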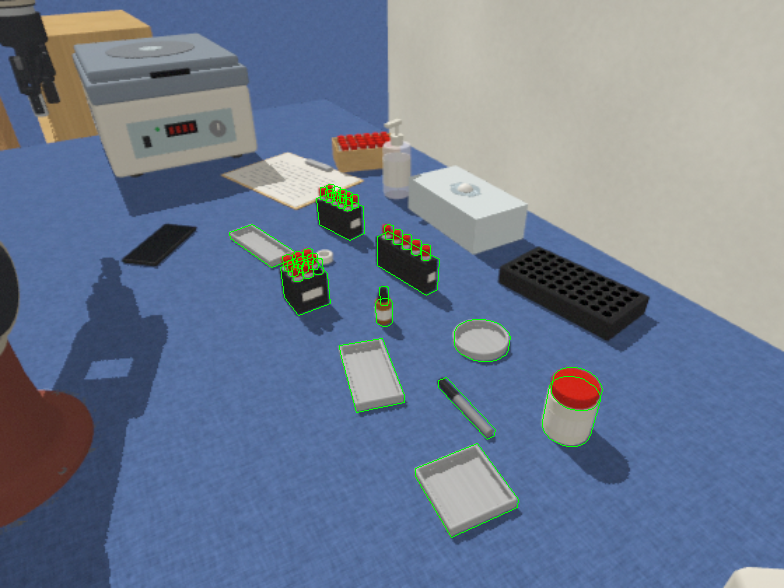

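```bash
cat > go.py <<'E'
import sys,numpy as np
from scipy.spatial.transform import Rotation as R
from plant import monitor
def rel(t):
    s=monitor.state();q=s['tool_rot'];T=R.from_quat([q[1],q[2],q[3],q[0]])
    x,y,z,w=t
    d=T.inv().apply(np.array([x,y,z])-s['tool_pos'])*100
    ty=[np.cos(w),np.sin(w),0];tz=[0,0,-1];G=R.from_matrix(np.c_[np.cross(ty,tz),ty,tz])
    r=(T.inv()*G).as_rotvec()
    return d,r
s=monitor.state();print('t',round(s['time'],2),'pos',s['tool_pos'].round(4),'F',s['contact_force'].round(1),'w',round(s['gripper_width'],3))
v=list(map(float,sys.argv[1:]))
for i in range(0,len(v),4):
    d,r=rel(v[i:i+4]);print('d cm',d.round(2),'n',round(np.linalg.norm(d)/5,1),'r',r.round(3),'n',round(np.linalg.norm(r)/.15,1))
E
python3 go.py .63 .0902 .2 .175
```

```text
t 0.1 pos [0.1597 0.6036 0.1966] F [ 0.1 -0.9  0.6] w 1.0
d cm [-58.6  -37.59  -0.29] n 13.9 r [-2.000e-03  1.000e-03  1.137e+00] n 7.6
```

play_rows --commands '[{"dx": -58.6,"dy": -37.6,"dz": -0.3,"rz": 1.137,"claw": 0},{"dx": -58.6,"dy": -37.6,"dz": -0.3,"rz": 1.137,"claw": 0},{"dx": -58.6,"dy": -37.6,"dz": -0.3,"rz": 1.137,"claw": 0},{"dx": -58.6,"dy": -37.6,"dz": -0.3,"rz": 1.137,"claw": 0},{"dx": -58.6,"dy": -37.6,"dz": -0.3,"rz": 1.137,"claw": 0}]'

```text
invalid input
```

```bash
python3 go.py .63 .0902 .2 .175
```

```text
t 0.1 pos [0.1597 0.6036 0.1966] F [ 0.1 -0.9  0.6] w 1.0
d cm [-58.6  -37.59  -0.29] n 13.9 r [-2.000e-03  1.000e-03  1.137e+00] n 7.6
```

Perhaps all keys are required, or values are bounded; testing with all keys and modest values.

play_rows --commands '[{"dx": -4,"dy": -2.6,"dz": 0,"rx": 0,"ry": 0,"rz": 0.14,"claw": 0},{"dx": -8,"dy": -5.2,"dz": 0,"rx": 0,"ry": 0,"rz": 0.28,"claw": 0},{"dx": -12,"dy": -7.8,"dz": 0,"rx": 0,"ry": 0,"rz": 0.42,"claw": 0},{"dx": -16,"dy": -10.4,"dz": 0,"rx": 0,"ry": 0,"rz": 0.56,"claw": 0},{"dx": -20,"dy": -13,"dz": 0,"rx": 0,"ry": 0,"rz": 0.7,"claw": 0}]'

```text
time: 0.6
tool_pos: [0.3204, 0.425, 0.1962]
tool_rot: [0.0, 0.464, 0.886, -0.001]
contact_force: [0.3, 0.5, 0.1]
gripper_width: 1.001
```

```bash
python3 go.py .63 .0902 .2 .175
```

```text
t 0.6 pos [0.3204 0.425  0.1962] F [0.3 0.5 0.1] w 1.001
d cm [-45.16   6.34  -0.34] n 9.1 r [-0.002  0.002  0.432] n 2.9
```

Works (full keys). Target-repeat style now.

play_rows --commands '[{"dx": -45.2,"dy": 6.3,"dz": 0,"rx": 0,"ry": 0,"rz": 0.432,"claw": 0},{"dx": -45.2,"dy": 6.3,"dz": 0,"rx": 0,"ry": 0,"rz": 0.432,"claw": 0},{"dx": -45.2,"dy": 6.3,"dz": 0,"rx": 0,"ry": 0,"rz": 0.432,"claw": 0},{"dx": -45.2,"dy": 6.3,"dz": 0,"rx": 0,"ry": 0,"rz": 0.432,"claw": 0},{"dx": -45.2,"dy": 6.3,"dz": 0,"rx": 0,"ry": 0,"rz": 0.432,"claw": 0}]'

```text
time: 1.1
tool_pos: [0.4898, 0.2409, 0.1963]
tool_rot: [0.0, 0.643, 0.766, -0.001]
contact_force: [-0.1, 1.2, 0.1]
gripper_width: 0.999
```

```bash
python3 go.py .63 .0902 .2 .175
```

```text
t 1.1 pos [0.4898 0.2409 0.1963] F [-0.1  1.2  0.1] w 0.999
d cm [-17.28  11.19  -0.35] n 4.1 r [-0.002  0.002 -0.   ] n 0.0
```

play_rows --commands '[{"dx": -17.3,"dy": 11.2,"dz": 0,"rx": 0,"ry": 0,"rz": 0,"claw": 0},{"dx": -17.3,"dy": 11.2,"dz": 0,"rx": 0,"ry": 0,"rz": 0,"claw": 0},{"dx": -17.3,"dy": 11.2,"dz": 0,"rx": 0,"ry": 0,"rz": 0,"claw": 0},{"dx": -17.3,"dy": 11.2,"dz": 0,"rx": 0,"ry": 0,"rz": 0,"claw": 0},{"dx": -17.3,"dy": 11.2,"dz": 0,"rx": 0,"ry": 0,"rz": 0,"claw": 0}]'

```text
time: 1.6
tool_pos: [0.6323, 0.0857, 0.1954]
tool_rot: [0.0, 0.645, 0.764, -0.002]
contact_force: [-0.3, 1.0, -0.6]
gripper_width: 0.999
```

```bash
python3 go.py .63 .0902 .14 .175 .63 .0902 .022 .175; python3 - <<'E'
from plant import grab_frame
import cv2
cv2.imwrite("pics/a_top.png",cv2.resize(grab_frame("top")[100:300,130:330],None,fx=3,fy=3))
cv2.imwrite("pics/a_side.png",cv2.resize(grab_frame("side")[60:260,200:400],None,fx=3,fy=3))
E
```

```text
t 1.6 pos [0.6323 0.0857 0.1954] F [-0.3  1.  -0.6] w 0.999
d cm [ 0.5  -0.14  5.54] n 1.1 r [-0.003  0.003 -0.005] n 0.0
d cm [ 0.54 -0.11 17.34] n 3.5 r [-0.003  0.003 -0.005] n 0.0
```

View pics/a_top.png

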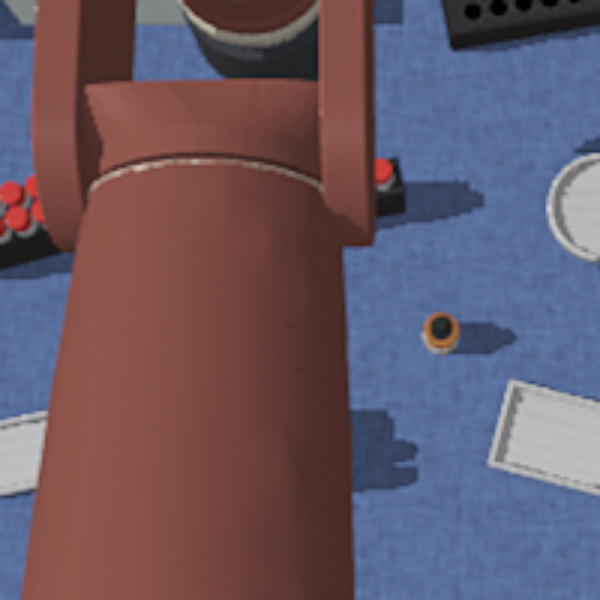

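View pics/a_side.png

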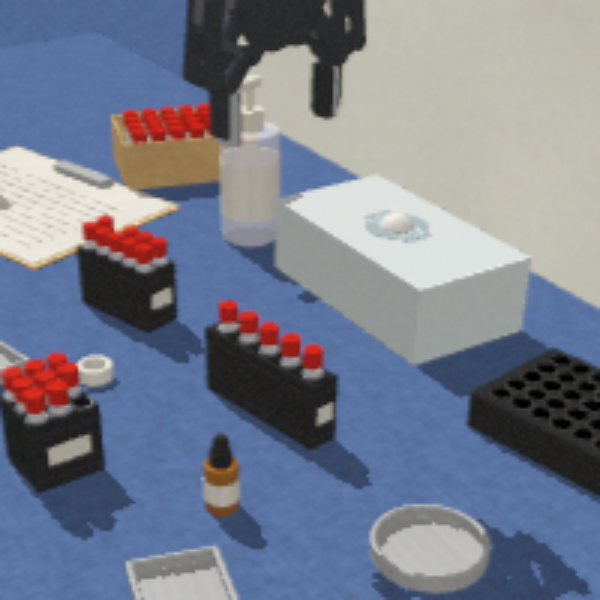

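play_rows --commands '[{"dx": 0.5,"dy": -0.14,"dz": 5,"rx": 0,"ry": 0,"rz": 0,"claw": 0},{"dx": 0.5,"dy": -0.14,"dz": 9,"rx": 0,"ry": 0,"rz": 0,"claw": 0},{"dx": 0.54,"dy": -0.12,"dz": 12,"rx": 0,"ry": 0,"rz": 0,"claw": 0},{"dx": 0.54,"dy": -0.12,"dz": 15,"rx": 0,"ry": 0,"rz": 0,"claw": 0},{"dx": 0.54,"dy": -0.12,"dz": 17.3,"rx": 0,"ry": 0,"rz": 0,"claw": 0}]'

```text
time: 2.2
tool_pos: [0.6252, 0.0953, 0.02]
tool_rot: [-0.002, 0.643, 0.766, -0.003]
contact_force: [-0.5, -0.9, -0.7]
gripper_width: 1.0
```

```bash
python3 go.py .63 .0902 .022 .175; python3 - <<'E'
from plant import grab_frame
import cv2
cv2.imwrite("pics/b_side.png",cv2.resize(grab_frame("side")[60:260,200:400],None,fx=3,fy=3))
E
```

```text
t 2.2 pos [0.6252 0.0953 0.02  ] F [-0.5 -0.9 -0.7] w 1.0
d cm [-0.58  0.38 -0.2 ] n 0.1 r [-0.007  0.    -0.001] n 0.0
```

View pics/b_side.png

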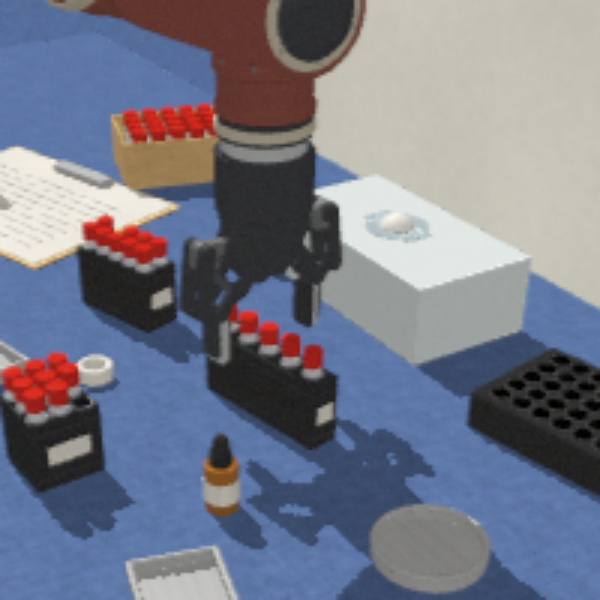

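```bash
python3 go.py .63 .0902 .022 .175
```

```text
t 2.25 pos [0.6224 0.095  0.0159] F [-3.5 -0.4 -3.1] w 1.002
d cm [-0.61  0.66 -0.62] n 0.2 r [-0.013 -0.    -0.001] n 0.1
```

play_rows --commands '[{"dx": -0.6,"dy": 0.6,"dz": -0.6,"rx": -0.01,"ry": 0,"rz": 0,"claw": 0},{"dx": -0.6,"dy": 0.6,"dz": -0.6,"rx": -0.01,"ry": 0,"rz": 0,"claw": 0},{"dx": -0.6,"dy": 0.6,"dz": -0.6,"rx": -0.01,"ry": 0,"rz": 0,"claw": 0}]'

```text
time: 2.55
tool_pos: [0.6309, 0.0906, 0.0243]
tool_rot: [0.0, 0.643, 0.766, 0.0]
contact_force: [-0.4, -0.7, -0.4]
gripper_width: 1.001
```

```bash
python3 go.py .63 .0902 .022 .175;  python3 -c "
from plant import *
s=monitor.state();print(s['joint_vel'].round(3),s['ft_torque'])"
```

```text
t 2.55 pos [0.6309 0.0906 0.0243] F [-0.4 -0.7 -0.4] w 1.001
d cm [-0.02 -0.09  0.23] n 0.0 r [ 0.001  0.    -0.001] n 0.0
[-0.004  0.002 -0.004  0.    -0.001 -0.001] [0.03396236 0.11279099 0.03666437]
```

play_rows --commands '[{"dx": 0,"dy": 0,"dz": 0.1,"rx": 0,"ry": 0,"rz": 0,"claw": 0.5},{"dx": 0,"dy": 0,"dz": 0.1,"rx": 0,"ry": 0,"rz": 0,"claw": 1},{"dx": 0,"dy": 0,"dz": 0.1,"rx": 0,"ry": 0,"rz": 0,"claw": 1},{"dx": 0,"dy": 0,"dz": 0.1,"rx": 0,"ry": 0,"rz": 0,"claw": 1},{"dx": 0,"dy": 0,"dz": 0.1,"rx": 0,"ry": 0,"rz": 0,"claw": 1}]'

```text
time: 3.05
tool_pos: [0.6311, 0.0905, 0.0239]
tool_rot: [0.0, 0.643, 0.766, 0.0]
contact_force: [-0.8, 0.1, 4.3]
gripper_width: 0.296
```

```bash
python3 go.py .63 .0902 .022 .175
```

```text
t 3.05 pos [0.6311 0.0905 0.0239] F [-0.8  0.1  4.3] w 0.296
d cm [-0.01 -0.12  0.19] n 0.0 r [ 0.001  0.    -0.001] n 0.0
```

play_rows --commands '[{"dx": 0,"dy": 0,"dz": 0,"rx": 0,"ry": 0,"rz": 0,"claw": 1},{"dx": 0,"dy": 0,"dz": -1,"rx": 0,"ry": 0,"rz": 0,"claw": 1},{"dx": 0,"dy": 0,"dz": -3,"rx": 0,"ry": 0,"rz": 0,"claw": 1},{"dx": 0,"dy": 0,"dz": -6,"rx": 0,"ry": 0,"rz": 0,"claw": 1},{"dx": 0,"dy": 0,"dz": -9,"rx": 0,"ry": 0,"rz": 0,"claw": 1}]'

```text
time: 3.55
tool_pos: [0.6301, 0.0905, 0.114]
tool_rot: [-0.0, 0.643, 0.766, -0.0]
contact_force: [0.5, -0.1, -2.0]
gripper_width: 0.293
```

play_rows --commands '[{"dx": 0,"dy": 0,"dz": -2,"rx": 0,"ry": 0,"rz": 0,"claw": 1},{"dx": 0,"dy": 0,"dz": -3,"rx": 0,"ry": 0,"rz": 0,"claw": 1},{"dx": 0,"dy": 0,"dz": -3,"rx": 0,"ry": 0,"rz": 0,"claw": 1}]'

```text
time: 3.85
tool_pos: [0.6311, 0.0905, 0.1458]
tool_rot: [0.001, 0.643, 0.766, 0.001]
contact_force: [0.3, -0.5, -2.4]
gripper_width: 0.29
```

```bash
python3 go.py .441 .324 .15 .218;python3 - <<'E'
from plant import grab_frame
import cv2
cv2.imwrite("pics/c_side.png",cv2.resize(grab_frame("side")[60:260,200:400],None,fx=3,fy=3))
E
```

```text
t 3.85 pos [0.6311 0.0905 0.1458] F [ 0.3 -0.5 -2.4] w 0.29
d cm [ 26.29 -14.68  -0.46] n 6.0 r [ 0.002  0.    -0.044] n 0.3
```

View pics/c_side.png

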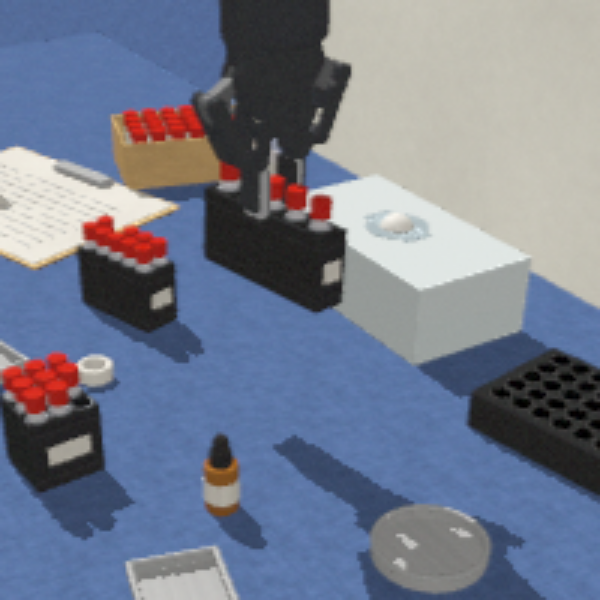

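play_rows --commands '[{"dx": 3.5,"dy": -2,"dz": 0,"rx": 0,"ry": 0,"rz": 0,"claw": 1},{"dx": 7.9,"dy": -4.4,"dz": 0,"rx": 0,"ry": 0,"rz": 0,"claw": 1},{"dx": 12.3,"dy": -6.8,"dz": -0.4,"rx": 0,"ry": 0,"rz": -0.02,"claw": 1},{"dx": 16.6,"dy": -9.2,"dz": -0.4,"rx": 0,"ry": 0,"rz": -0.04,"claw": 1},{"dx": 21,"dy": -11.7,"dz": -0.4,"rx": 0,"ry": 0,"rz": -0.044,"claw": 1}]'

```text
time: 4.4
tool_pos: [0.4764, 0.2773, 0.1458]
tool_rot: [-0.001, 0.626, 0.78, -0.002]
contact_force: [1.0, 1.6, -2.0]
gripper_width: 0.293
```

```bash
python3 go.py .441 .324 .15 .218
```

```text
t 4.4 pos [0.4764 0.2773 0.1458] F [ 1.   1.6 -2. ] w 0.293
d cm [ 5.33 -2.45 -0.41] n 1.2 r [-0.004  0.    -0.   ] n 0.0
```

play_rows --commands '[{"dx": 4.3,"dy": -2.0,"dz": -0.3,"rx": 0,"ry": 0,"rz": 0,"claw": 1},{"dx": 5.3,"dy": -2.4,"dz": -0.3,"rx": 0,"ry": 0,"rz": 0,"claw": 1},{"dx": 5.3,"dy": -2.4,"dz": -0.3,"rx": 0,"ry": 0,"rz": 0,"claw": 1},{"dx": 5.3,"dy": -2.4,"dz": -0.3,"rx": 0,"ry": 0,"rz": 0,"claw": 1}]'

```text
time: 4.8
tool_pos: [0.4414, 0.323, 0.1475]
tool_rot: [-0.001, 0.626, 0.78, -0.003]
contact_force: [-0.2, 0.7, -2.5]
gripper_width: 0.295
```

```bash
python3 go.py .441 .324 .15 .218 .441 .324 .03 .218;python3 - <<'E'
from plant import grab_frame
import cv2
cv2.imwrite("pics/d_side.png",cv2.resize(grab_frame("side")[40:240,100:300],None,fx=3,fy=3))
E
```

```text
t 4.8 pos [0.4414 0.323  0.1475] F [-0.2  0.7 -2.5] w 0.295
d cm [ 0.11 -0.02 -0.25] n 0.1 r [-0.006  0.002 -0.   ] n 0.0
d cm [ 0.13  0.05 11.75] n 2.4 r [-0.006  0.002 -0.   ] n 0.0
```

View pics/d_side.png

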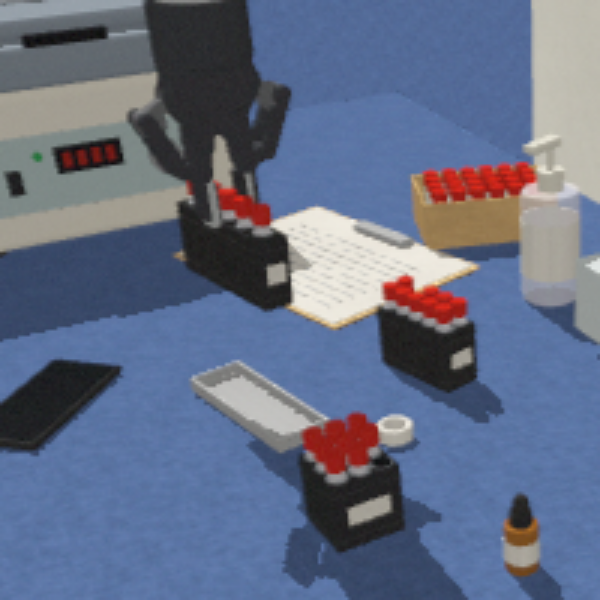

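play_rows --commands '[{"dx": 0.1,"dy": 0,"dz": 3,"rx": -0.006,"ry": 0.002,"rz": 0,"claw": 1},{"dx": 0.1,"dy": 0,"dz": 6,"rx": -0.006,"ry": 0.002,"rz": 0,"claw": 1},{"dx": 0.1,"dy": 0,"dz": 8.5,"rx": -0.006,"ry": 0.002,"rz": 0,"claw": 1},{"dx": 0.1,"dy": 0,"dz": 9.5,"rx": -0.006,"ry": 0.002,"rz": 0,"claw": 1},{"dx": 0.1,"dy": 0,"dz": 9.5,"rx": -0.006,"ry": 0.002,"rz": 0,"claw": 1}]'

```text
time: 5.35
tool_pos: [0.4407, 0.3217, 0.0508]
tool_rot: [-0.001, 0.627, 0.779, -0.001]
contact_force: [0.4, 0.1, -1.7]
gripper_width: 0.292
```

```bash
python3 go.py .441 .324 .035 .218 ;python3 - <<'E'
from plant import grab_frame
import cv2
cv2.imwrite("pics/e_side.png",cv2.resize(grab_frame("side")[100:230,140:270],None,fx=4.5,fy=4.5,interpolation=2))
cv2.imwrite("pics/e_top.png",cv2.resize(grab_frame("top")[180:320,60:220],None,fx=4,fy=4,interpolation=2))
E
```

```text
t 5.35 pos [0.4407 0.3217 0.0508] F [ 0.4  0.1 -1.7] w 0.292
d cm [0.22 0.08 1.58] n 0.3 r [-0.003  0.001 -0.003] n 0.0
```

View pics/e_side.png

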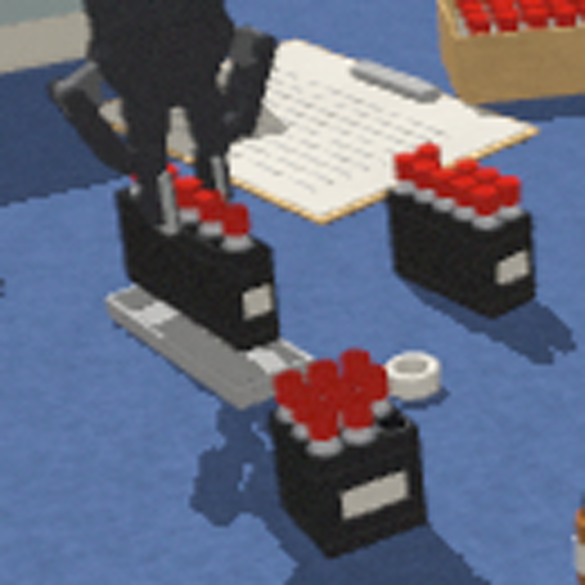

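View pics/e_top.png

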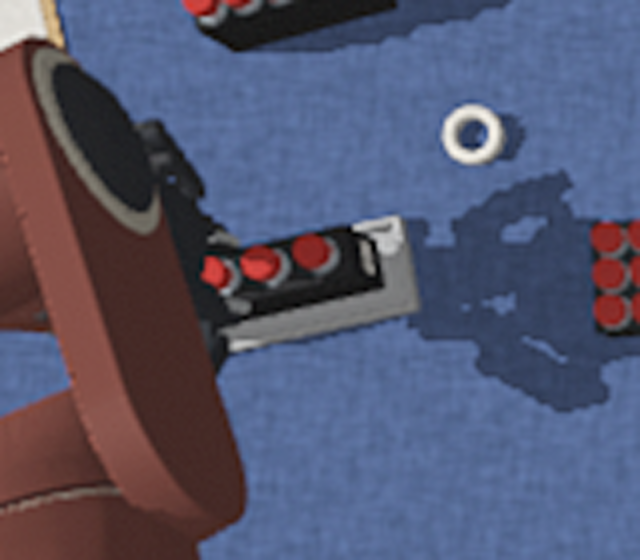

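```bash
cat > ov.py <<'E'
import sys
from h import *
def overlay(name,out,cam,box,items,f=4,img=None):
    from plant import grab_frame
    im=grab_frame(cam) if img is None else img
    x0,y0,x1,y1=box
    c_=cv2.resize(im[y0:y1,x0:x1],None,fx=f,fy=f,interpolation=2)
    for k,p,z0,col in items:
        c,s=np.cos(p[2]),np.sin(p[2]);Rm=np.array([[c,-s,0],[s,c,0],[0,0,1]])
        h=SH[k][0]@Rm.T+[p[0],p[1],z0]
        n=len(h)//2
        for q in (h[:n],h[n:]):
            q=((proj(cam,q)+.5-[x0,y0])*f).round().astype(int);cv2.polylines(c_,[q],True,col,1)
    cv2.imwrite(out,c_)
E
python3 - <<'E'
from ov import *
import json;R=json.load(open("fit0.json"))
s=cv2.imread("pics/e_side.png")
im=np.zeros((420,560,3),np.uint8);im[100:230,140:270]=cv2.resize(s,(130,130),interpolation=3)
overlay(0,"pics/e2.png","side",(140,100,270,230),[("rack_single",(.4407,.3217,.218),.0508-.0239,(0,255,0)),("tray_single",R["tray_single"][:3],0,(0,255,255))],4.5,im)
im[:]=0;im[180:320,60:220]=cv2.resize(cv2.imread("pics/e_top.png"),(160,140),interpolation=3)
overlay(0,"pics/e3.png","top",(60,180,220,320),[("rack_single",(.4407,.3217,.218),.0508-.0239,(0,255,0)),("tray_single",R["tray_single"][:3],0,(0,255,255))],4,im)
E
```

```text
(no output)
```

View pics/e2.png

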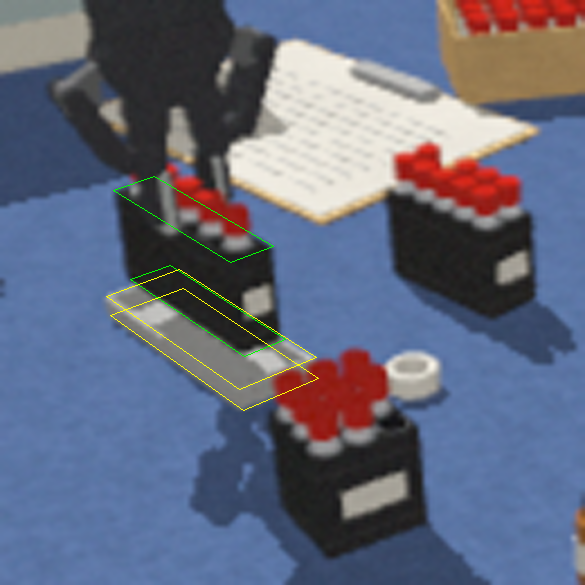

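View pics/e3.png

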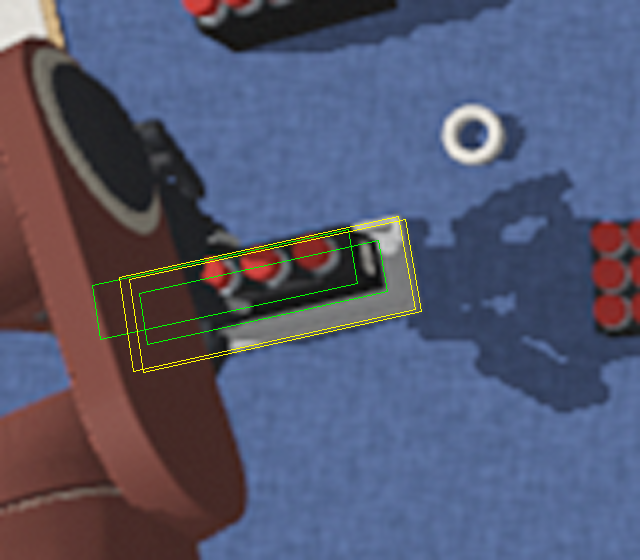

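play_rows --commands '[{"dx": 0.2,"dy": 0.05,"dz": 0.8,"rx": 0,"ry": 0,"rz": 0,"claw": 1},{"dx": 0.2,"dy": 0.05,"dz": 1.4,"rx": 0,"ry": 0,"rz": 0,"claw": 1},{"dx": 0.2,"dy": 0.05,"dz": 1.8,"rx": 0,"ry": 0,"rz": 0,"claw": 1},{"dx": 0.2,"dy": 0.05,"dz": 2.0,"rx": 0,"ry": 0,"rz": 0,"claw": 1},{"dx": 0.2,"dy": 0.05,"dz": 2.0,"rx": 0,"ry": 0,"rz": 0,"claw": 1}]'

```text
time: 5.95
tool_pos: [0.4422, 0.3253, 0.0335]
tool_rot: [0.0, 0.627, 0.779, 0.001]
contact_force: [-0.0, -0.3, -1.8]
gripper_width: 0.292
```

```bash
python3 go.py .441 .324 .027 .218
```

```text
t 5.95 pos [0.4422 0.3253 0.0335] F [-0.  -0.3 -1.8] w 0.292
d cm [-0.1  -0.15  0.65] n 0.1 r [ 0.001 -0.001 -0.002] n 0.0
```

play_rows --commands '[{"dx": -0.1,"dy": -0.1,"dz": 0.2,"rx": 0,"ry": 0,"rz": 0,"claw": 1},{"dx": -0.1,"dy": -0.1,"dz": 0.4,"rx": 0,"ry": 0,"rz": 0,"claw": 1},{"dx": -0.1,"dy": -0.1,"dz": 0.5,"rx": 0,"ry": 0,"rz": 0,"claw": 1},{"dx": -0.1,"dy": -0.1,"dz": 0.55,"rx": 0,"ry": 0,"rz": 0,"claw": 1}]'

```text
time: 6.35
tool_pos: [0.4414, 0.324, 0.0278]
tool_rot: [0.0, 0.627, 0.779, 0.001]
contact_force: [-0.4, -0.8, -1.1]
gripper_width: 0.29
```

```bash
python3 go.py .441 .324 .027 .218
```

```text
t 6.35 pos [0.4414 0.324  0.0278] F [-0.4 -0.8 -1.1] w 0.29
d cm [ 0.01 -0.04  0.08] n 0.0 r [ 0.001 -0.001 -0.002] n 0.0
```

play_rows --commands '[{"dx": 0,"dy": 0,"dz": 0.06,"rx": 0,"ry": 0,"rz": 0,"claw": 1},{"dx": 0,"dy": 0,"dz": 0.12,"rx": 0,"ry": 0,"rz": 0,"claw": 1}]'

```text
time: 6.55
tool_pos: [0.4415, 0.3241, 0.027]
tool_rot: [0.0, 0.627, 0.779, 0.001]
contact_force: [-0.7, -0.3, 1.7]
gripper_width: 0.291
```

play_rows --commands '[{"dx": 0,"dy": 0,"dz": 0,"rx": 0,"ry": 0,"rz": 0,"claw": 0.6},{"dx": 0,"dy": 0,"dz": 0,"rx": 0,"ry": 0,"rz": 0,"claw": 0.3},{"dx": 0,"dy": 0,"dz": 0,"rx": 0,"ry": 0,"rz": 0,"claw": 0},{"dx": 0,"dy": 0,"dz": 0,"rx": 0,"ry": 0,"rz": 0,"claw": 0}]'

```text
time: 6.95
tool_pos: [0.4418, 0.3242, 0.0272]
tool_rot: [0.0, 0.627, 0.779, 0.001]
contact_force: [0.2, 0.2, -0.2]
gripper_width: 0.889
```

play_rows --commands '[{"dx": 0,"dy": 0,"dz": 0,"rx": 0,"ry": 0,"rz": 0,"claw": 0},{"dx": 0,"dy": 0,"dz": -2,"rx": 0,"ry": 0,"rz": 0,"claw": 0},{"dx": 0,"dy": 0,"dz": -6,"rx": 0,"ry": 0,"rz": 0,"claw": 0},{"dx": 0,"dy": 0,"dz": -11,"rx": 0,"ry": 0,"rz": 0,"claw": 0},{"dx": 0,"dy": 0,"dz": -14,"rx": 0,"ry": 0,"rz": 0,"claw": 0}]'

```text
time: 7.45
tool_pos: [0.4428, 0.3248, 0.1714]
tool_rot: [0.001, 0.627, 0.779, 0.003]
contact_force: [0.9, 0.2, -0.6]
gripper_width: 1.001
```

```bash
python3 go.py .6091 .3154 .16 .265
```

```text
t 7.45 pos [0.4428 0.3248 0.1714] F [ 0.9  0.2 -0.6] w 1.001
d cm [-4.48 16.04  1.24] n 3.3 r [ 0.007 -0.002 -0.049] n 0.3
```

play_rows --commands '[{"dx": -1,"dy": 3.8,"dz": 0,"rx": 0,"ry": 0,"rz": -0.02,"claw": 0},{"dx": -2.2,"dy": 8,"dz": 0.5,"rx": 0,"ry": 0,"rz": -0.05,"claw": 0},{"dx": -3.5,"dy": 12.5,"dz": 1.2,"rx": 0,"ry": 0,"rz": -0.05,"claw": 0},{"dx": -4.5,"dy": 16,"dz": 1.2,"rx": 0,"ry": 0,"rz": -0.05,"claw": 0},{"dx": -4.5,"dy": 16,"dz": 1.2,"rx": 0,"ry": 0,"rz": -0.05,"claw": 0}]'

```text
time: 7.95
tool_pos: [0.6121, 0.3138, 0.1591]
tool_rot: [0.001, 0.608, 0.794, 0.003]
contact_force: [-0.0, -0.4, 0.2]
gripper_width: 1.0
```

play_rows --commands '[{"dx": 0,"dy": 0,"dz": 0,"rx": 0,"ry": 0,"rz": 0,"claw": 0},{"dx": 0,"dy": 0,"dz": 0,"rx": 0,"ry": 0,"rz": 0,"claw": 0}]'

```text
time: 8.15
tool_pos: [0.6115, 0.3137, 0.1587]
tool_rot: [0.001, 0.608, 0.794, 0.003]
contact_force: [-1.3, 0.0, -0.3]
gripper_width: 1.004
```

```bash
python3 go.py .6091 .3154 .15 .265 .6091 .3154 .023 .265; python3 - <<'E'
from ov import *
import json;R=json.load(open("fit0.json"))
from plant import grab_frame
im=grab_frame("top");cv2.imwrite("pics/f_topraw.png",im)
overlay(0,"pics/f_top.png","top",(60,140,220,300),[("rack_single",(.441,.324,.218),.003,(0,255,0)),("tray_single",R["tray_single"][:3],0,(0,255,255))],4,im)
im=grab_frame("side");cv2.imwrite("pics/f_sideraw.png",im)
overlay(0,"pics/f_side.png","side",(150,80,310,240),[("rack_double",R["rack_double"][:3],0,(0,255,0)),("rack_single",(.441,.324,.218),.003,(0,255,0))],4,im)
E
```

```text
t 8.15 pos [0.6115 0.3137 0.1587] F [-1.3  0.  -0.3] w 1.004
d cm [ 0.22 -0.19  0.87] n 0.2 r [ 0.006 -0.001 -0.002] n 0.0
d cm [ 0.2  -0.26 13.57] n 2.7 r [ 0.006 -0.001 -0.002] n 0.0
```

View pics/f_top.png

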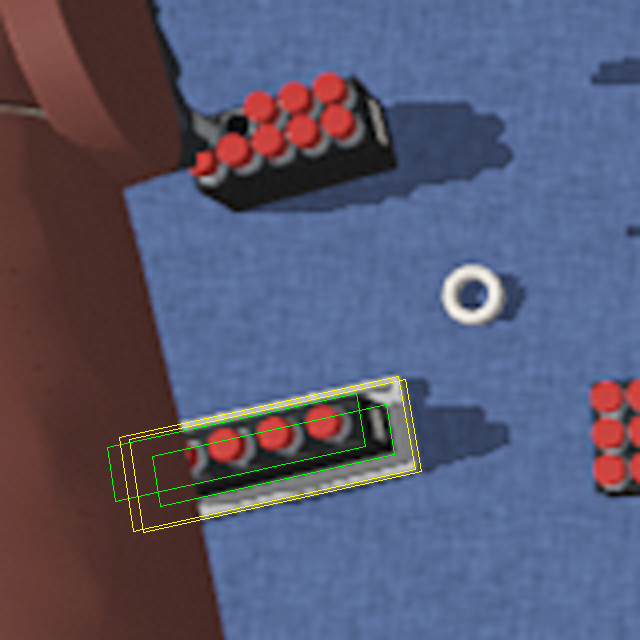

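View pics/f_side.png

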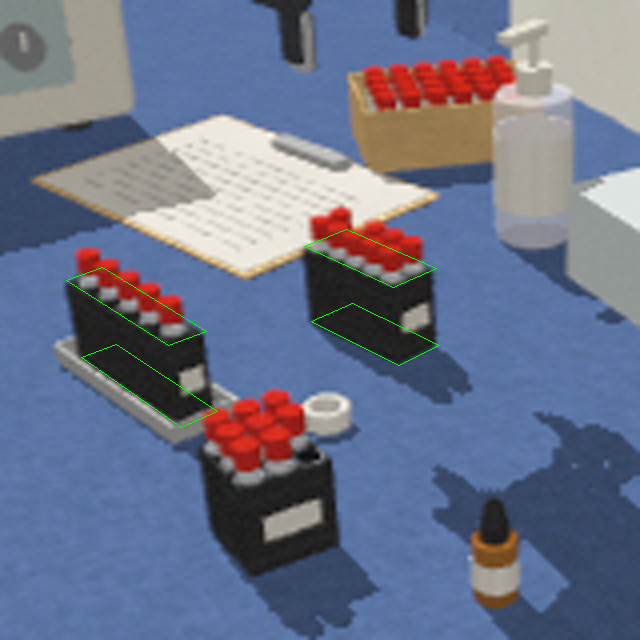

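play_rows --commands '[{"dx": 0.2,"dy": -0.2,"dz": 3,"rx": 0.006,"ry": 0,"rz": 0,"claw": 0},{"dx": 0.2,"dy": -0.2,"dz": 7,"rx": 0.006,"ry": 0,"rz": 0,"claw": 0},{"dx": 0.2,"dy": -0.25,"dz": 10.5,"rx": 0.006,"ry": 0,"rz": 0,"claw": 0},{"dx": 0.2,"dy": -0.25,"dz": 12.5,"rx": 0.006,"ry": 0,"rz": 0,"claw": 0},{"dx": 0.2,"dy": -0.25,"dz": 13.4,"rx": 0.006,"ry": 0,"rz": 0,"claw": 0}]'

```text
time: 8.75
tool_pos: [0.6063, 0.3154, 0.0225]
tool_rot: [-0.002, 0.608, 0.794, -0.001]
contact_force: [-0.8, -0.0, 0.1]
gripper_width: 0.996
```

play_rows --commands '[{"dx": 0,"dy": 0,"dz": 0,"rx": 0,"ry": 0,"rz": 0,"claw": 0}]'

```text
time: 8.85
tool_pos: [0.6053, 0.3155, 0.022]
tool_rot: [-0.002, 0.607, 0.794, -0.002]
contact_force: [0.8, 1.3, 0.3]
gripper_width: 0.997
```

```bash
python3 go.py .6091 .3154 .023 .265
```

```text
t 8.85 pos [0.6053 0.3155 0.022 ] F [0.8 1.3 0.3] w 0.997
d cm [-0.11  0.37 -0.1 ] n 0.1 r [-0.005 -0.001  0.   ] n 0.0
```

play_rows --commands '[{"dx": -0.1,"dy": 0.35,"dz": -0.1,"rx": -0.005,"ry": 0,"rz": 0,"claw": 0},{"dx": -0.1,"dy": 0.35,"dz": -0.1,"rx": -0.005,"ry": 0,"rz": 0,"claw": 0.4},{"dx": -0.1,"dy": 0.35,"dz": -0.1,"rx": -0.005,"ry": 0,"rz": 0,"claw": 0.6},{"dx": -0.1,"dy": 0.35,"dz": -0.1,"rx": -0.005,"ry": 0,"rz": 0,"claw": 1},{"dx": -0.1,"dy": 0.35,"dz": -0.1,"rx": -0.005,"ry": 0,"rz": 0,"claw": 1}]'

```text
time: 9.35
tool_pos: [0.6094, 0.3158, 0.0261]
tool_rot: [-0.0, 0.607, 0.794, 0.0]
contact_force: [-0.4, 0.4, -0.6]
gripper_width: 0.378
```

play_rows --commands '[{"dx": 0,"dy": 0,"dz": 0,"rx": 0,"ry": 0,"rz": 0,"claw": 1},{"dx": 0,"dy": 0,"dz": 0,"rx": 0,"ry": 0,"rz": 0,"claw": 1},{"dx": 0,"dy": 0,"dz": 0,"rx": 0,"ry": 0,"rz": 0,"claw": 1}]'

```text
time: 9.65
tool_pos: [0.6092, 0.3158, 0.0259]
tool_rot: [-0.001, 0.607, 0.794, 0.0]
contact_force: [-0.5, -0.3, -0.6]
gripper_width: 0.38
```

```bash
python3 go.py .6091 .3154 .16 .265
```

```text
t 9.65 pos [0.6092 0.3158 0.0259] F [-0.5 -0.3 -0.6] w 0.38
d cm [-1.000e-02 -3.000e-02 -1.341e+01] n 2.7 r [-0.    -0.001  0.   ] n 0.0
```

play_rows --commands '[{"dx": 0,"dy": 0,"dz": -1,"rx": 0,"ry": 0,"rz": 0,"claw": 1},{"dx": 0,"dy": 0,"dz": -4,"rx": 0,"ry": 0,"rz": 0,"claw": 1},{"dx": 0,"dy": 0,"dz": -8,"rx": 0,"ry": 0,"rz": 0,"claw": 1},{"dx": 0,"dy": 0,"dz": -12,"rx": 0,"ry": 0,"rz": 0,"claw": 1},{"dx": 0,"dy": 0,"dz": -13.4,"rx": 0,"ry": 0,"rz": 0,"claw": 1}]'

```text
time: 10.15
tool_pos: [0.6119, 0.3166, 0.1661]
tool_rot: [0.002, 0.607, 0.794, 0.004]
contact_force: [-0.1, 0.2, -1.3]
gripper_width: 0.376
```

```bash
python3 go.py .4524 -.1025 .16 -.268;python3 - <<'E'
from plant import grab_frame
import cv2
cv2.imwrite("pics/g_side.png",cv2.resize(grab_frame("side")[40:240,150:350],None,fx=3,fy=3))
E
```

```text
t 10.15 pos [0.6119 0.3166 0.1661] F [-0.1  0.2 -1.3] w 0.376
d cm [-36.27 -26.38   0.31] n 9.0 r [ 0.008 -0.004  0.533] n 3.6
```

View pics/g_side.png

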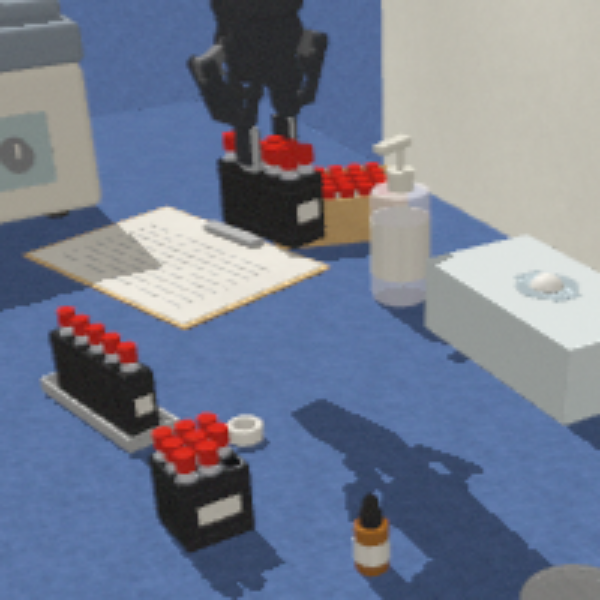

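play_rows --commands '[{"dx": -3,"dy": -2.2,"dz": 0,"rx": 0,"ry": 0,"rz": 0.08,"claw": 1},{"dx": -6.5,"dy": -4.7,"dz": 0,"rx": 0,"ry": 0,"rz": 0.16,"claw": 1},{"dx": -10.5,"dy": -7.6,"dz": 0,"rx": 0,"ry": 0,"rz": 0.24,"claw": 1},{"dx": -14.5,"dy": -10.5,"dz": 0,"rx": 0,"ry": 0,"rz": 0.32,"claw": 1},{"dx": -18.5,"dy": -13.4,"dz": 0,"rx": 0,"ry": 0,"rz": 0.4,"claw": 1}]'

```text
time: 10.7
tool_pos: [0.529, 0.1015, 0.1622]
tool_rot: [-0.0, 0.754, 0.657, 0.003]
contact_force: [0.7, -0.3, -1.1]
gripper_width: 0.379
```

```bash
python3 go.py .4524 -.1025 .16 -.268
```

```text
t 10.7 pos [0.529  0.1015 0.1622] F [ 0.7 -0.3 -1.1] w 0.379
d cm [-21.26  -4.8    0.1 ] n 4.4 r [ 0.004 -0.005  0.131] n 0.9
```

play_rows --commands '[{"dx": -4.5,"dy": -1,"dz": 0,"rx": 0,"ry": 0,"rz": 0.06,"claw": 1},{"dx": -9,"dy": -2,"dz": 0,"rx": 0,"ry": 0,"rz": 0.1,"claw": 1},{"dx": -13.5,"dy": -3,"dz": 0,"rx": 0,"ry": 0,"rz": 0.13,"claw": 1},{"dx": -17.5,"dy": -4,"dz": 0,"rx": 0,"ry": 0,"rz": 0.13,"claw": 1},{"dx": -20.5,"dy": -4.7,"dz": 0,"rx": 0,"ry": 0,"rz": 0.13,"claw": 1}]'

```text
time: 11.2
tool_pos: [0.452, -0.0966, 0.1586]
tool_rot: [-0.002, 0.796, 0.606, 0.002]
contact_force: [0.3, 1.0, -1.7]
gripper_width: 0.376
```

play_rows --commands '[{"dx": 0,"dy": 0,"dz": 0,"rx": 0,"ry": 0,"rz": 0,"claw": 1},{"dx": 0,"dy": 0,"dz": 0,"rx": 0,"ry": 0,"rz": 0,"claw": 1}]'

```text
time: 11.4
tool_pos: [0.4506, -0.0965, 0.1563]
tool_rot: [-0.003, 0.796, 0.605, 0.001]
contact_force: [0.4, 0.5, -2.1]
gripper_width: 0.375
```

```bash
python3 go.py .4524 -.1025 .16 -.268  .4524 -.1025 .055 -.268
```

```text
t 11.4 pos [ 0.4506 -0.0965  0.1563] F [ 0.4  0.5 -2.1] w 0.375
d cm [-0.53  0.33 -0.38] n 0.1 r [-0.004 -0.006 -0.003] n 0.1
d cm [-0.59  0.37 10.12] n 2.0 r [-0.004 -0.006 -0.003] n 0.1
```

play_rows --commands '[{"dx": -0.5,"dy": 0.3,"dz": 2.5,"rx": -0.004,"ry": -0.006,"rz": 0,"claw": 1},{"dx": -0.5,"dy": 0.35,"dz": 5.5,"rx": -0.004,"ry": -0.006,"rz": 0,"claw": 1},{"dx": -0.55,"dy": 0.35,"dz": 8.5,"rx": -0.004,"ry": -0.006,"rz": 0,"claw": 1},{"dx": -0.55,"dy": 0.35,"dz": 10,"rx": -0.004,"ry": -0.006,"rz": 0,"claw": 1},{"dx": -0.55,"dy": 0.35,"dz": 10,"rx": -0.004,"ry": -0.006,"rz": 0,"claw": 1}]'

```text
time: 11.9
tool_pos: [0.4496, -0.0996, 0.0522]
tool_rot: [-0.004, 0.796, 0.606, -0.002]
contact_force: [-1.0, 0.5, -2.8]
gripper_width: 0.372
```

play_rows --commands '[{"dx": 0,"dy": 0,"dz": 0,"rx": 0,"ry": 0,"rz": 0,"claw": 1},{"dx": 0,"dy": 0,"dz": 0,"rx": 0,"ry": 0,"rz": 0,"claw": 1}]'

```text
time: 12.1
tool_pos: [0.4501, -0.099, 0.0527]
tool_rot: [-0.003, 0.795, 0.606, -0.002]
contact_force: [0.4, 0.3, -2.4]
gripper_width: 0.378
```

```bash
python3 go.py .4524 -.1025 .029 -.268; python3 - <<'E'
from ov import *
import json;R=json.load(open("fit0.json"))
from plant import monitor
p=monitor.state()['tool_pos'];it=[("rack_double",(p[0],p[1],-.268),p[2]-.0259,(0,255,0)),("tray_double",R["tray_double"][:3],0,(0,255,255))]
overlay(0,"pics/h_top.png","top",(250,180,410,320),it)
overlay(0,"pics/h_side.png","side",(200,160,360,320),it)
E
```

```text
t 12.1 pos [ 0.4501 -0.099   0.0527] F [ 0.4  0.3 -2.4] w 0.378
d cm [-0.28  0.33  2.36] n 0.5 r [-0.007 -0.001  0.   ] n 0.0
```

View pics/h_top.png

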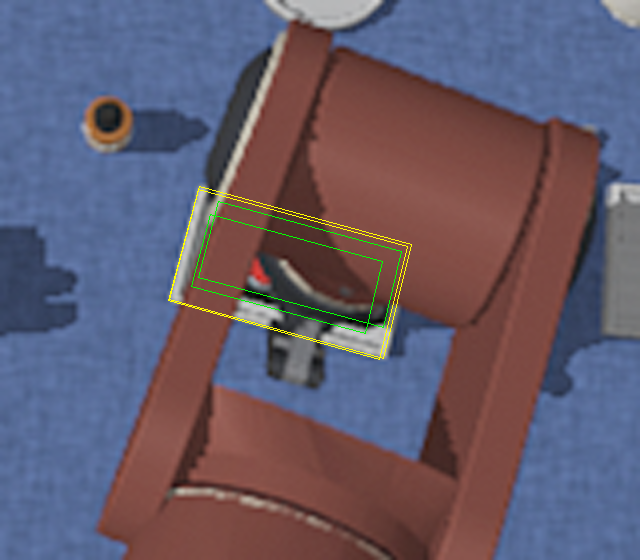

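View pics/h_side.png

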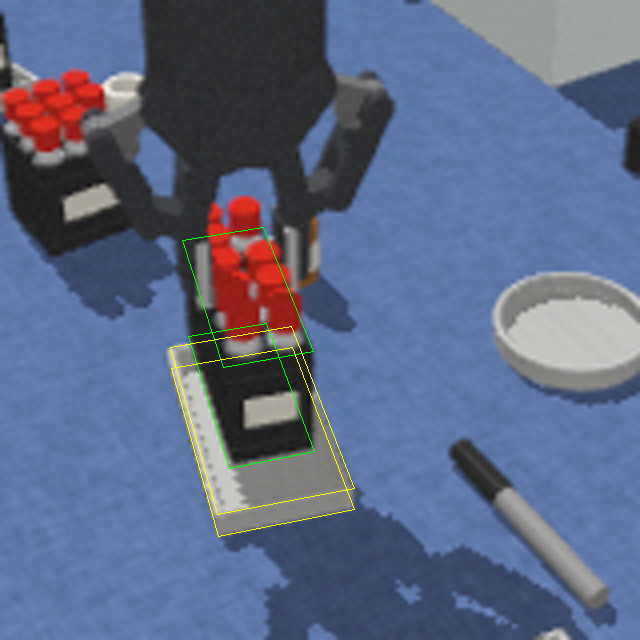

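```bash
python3 - <<'E'
from ov import *
import json;R=json.load(open("fit0.json"))
from plant import monitor, grab_frame
p=monitor.state()['tool_pos'];it=[("rack_double",(p[0],p[1],-.268),p[2]-.0259,(0,255,0))]
im=grab_frame("side");cv2.imwrite("pics/h_raw.png",im)
overlay(0,"pics/h2.png","side",(235,205,295,285),it,8,im)
it=[("rack_double",(p[0],p[1]+.004,-.268),p[2]-.0259,(0,255,0))]
overlay(0,"pics/h3.png","side",(235,205,295,285),it,8,im)
a=np.hstack([cv2.imread("pics/h2.png")[:,:400],cv2.imread("pics/h3.png")[:,:400]]);cv2.imwrite("pics/h4.png",a[:600])
E
```

```text
(no output)
```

View pics/h4.png

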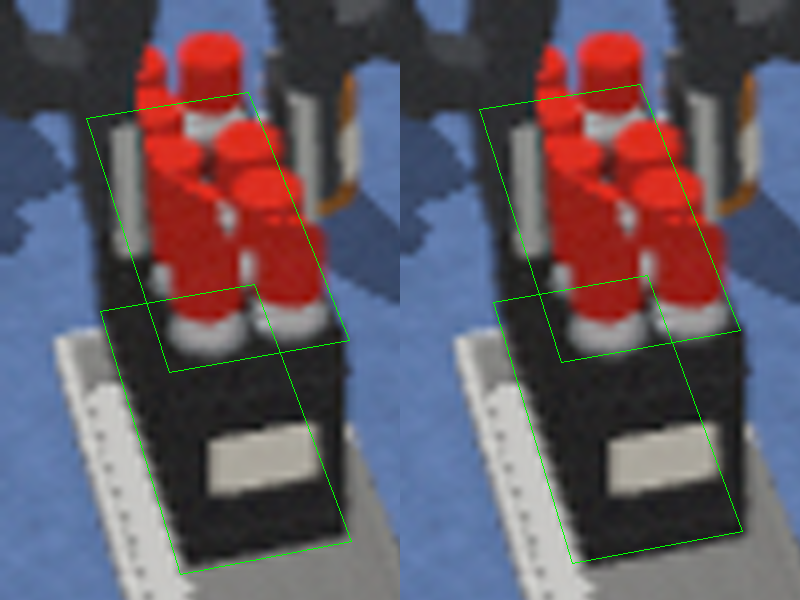

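```bash
python3 go.py .4520 -.105 .029 -.268
```

```text
t 12.25 pos [ 0.4506 -0.0997  0.0533] F [ 0.   0.3 -1.8] w 0.378
d cm [-0.47  0.29  2.43] n 0.5 r [-0.006 -0.001 -0.001] n 0.0
```

play_rows --commands '[{"dx": -0.4,"dy": 0.25,"dz": 0.5,"rx": -0.006,"ry": 0,"rz": 0,"claw": 1},{"dx": -0.45,"dy": 0.3,"dz": 1.1,"rx": -0.006,"ry": 0,"rz": 0,"claw": 1},{"dx": -0.45,"dy": 0.3,"dz": 1.6,"rx": -0.006,"ry": 0,"rz": 0,"claw": 1},{"dx": -0.45,"dy": 0.3,"dz": 2.0,"rx": -0.006,"ry": 0,"rz": 0,"claw": 1},{"dx": -0.45,"dy": 0.3,"dz": 2.0,"rx": -0.006,"ry": 0,"rz": 0,"claw": 1}]'

```text
time: 12.75
tool_pos: [0.4513, -0.1045, 0.0322]
tool_rot: [-0.001, 0.795, 0.606, 0.0]
contact_force: [-0.6, 0.3, -2.7]
gripper_width: 0.376
```

play_rows --commands '[{"dx": 0,"dy": 0,"dz": 0,"rx": 0,"ry": 0,"rz": 0,"claw": 1},{"dx": 0,"dy": 0,"dz": 0,"rx": 0,"ry": 0,"rz": 0,"claw": 1}]'

```text
time: 12.95
tool_pos: [0.4513, -0.1045, 0.0321]
tool_rot: [-0.001, 0.795, 0.606, -0.0]
contact_force: [0.4, -0.5, -3.1]
gripper_width: 0.375
```

```bash
python3 go.py .4520 -.105 .029 -.268
```

```text
t 12.95 pos [ 0.4513 -0.1045  0.0321] F [ 0.4 -0.5 -3.1] w 0.375
d cm [-0.03  0.09  0.31] n 0.1 r [-0.002 -0.001 -0.001] n 0.0
```

play_rows --commands '[{"dx": 0,"dy": 0,"dz": 0.1,"rx": 0,"ry": 0,"rz": 0,"claw": 1},{"dx": 0,"dy": 0,"dz": 0.2,"rx": 0,"ry": 0,"rz": 0,"claw": 1},{"dx": 0,"dy": 0,"dz": 0.28,"rx": 0,"ry": 0,"rz": 0,"claw": 1},{"dx": 0,"dy": 0,"dz": 0.28,"rx": 0,"ry": 0,"rz": 0,"claw": 1}]'

```text
time: 13.35
tool_pos: [0.4512, -0.1044, 0.0292]
tool_rot: [-0.001, 0.795, 0.606, -0.0]
contact_force: [0.1, 0.2, -1.7]
gripper_width: 0.377
```

play_rows --commands '[{"dx": 0,"dy": 0,"dz": 0.06,"rx": 0,"ry": 0,"rz": 0,"claw": 1},{"dx": 0,"dy": 0,"dz": 0.12,"rx": 0,"ry": 0,"rz": 0,"claw": 1}]'

```text
time: 13.55
tool_pos: [0.4513, -0.1046, 0.0288]
tool_rot: [-0.001, 0.795, 0.606, -0.0]
contact_force: [-4.1, 0.2, 6.2]
gripper_width: 0.377
```

play_rows --commands '[{"dx": 0,"dy": 0,"dz": 0,"rx": 0,"ry": 0,"rz": 0,"claw": 0.5},{"dx": 0,"dy": 0,"dz": 0,"rx": 0,"ry": 0,"rz": 0,"claw": 0.3},{"dx": 0,"dy": 0,"dz": 0,"rx": 0,"ry": 0,"rz": 0,"claw": 0},{"dx": 0,"dy": 0,"dz": 0,"rx": 0,"ry": 0,"rz": 0,"claw": 0}]'

```text
time: 13.95
tool_pos: [0.4514, -0.1046, 0.0288]
tool_rot: [-0.001, 0.795, 0.606, -0.0]
contact_force: [-0.7, 0.0, -0.4]
gripper_width: 0.979
```

play_rows --commands '[{"dx": 0,"dy": 0,"dz": 0,"rx": 0,"ry": 0,"rz": 0,"claw": 0},{"dx": 0,"dy": 0,"dz": -2,"rx": 0,"ry": 0,"rz": 0,"claw": 0},{"dx": 0,"dy": 0,"dz": -6,"rx": 0,"ry": 0,"rz": 0,"claw": 0},{"dx": 0,"dy": 0,"dz": -11,"rx": 0,"ry": 0,"rz": 0,"claw": 0},{"dx": 0,"dy": 0,"dz": -14,"rx": 0,"ry": 0,"rz": 0,"claw": 0}]'

```text
time: 14.45
tool_pos: [0.4529, -0.1054, 0.1728]
tool_rot: [0.001, 0.795, 0.606, 0.001]
contact_force: [0.4, -0.7, -0.1]
gripper_width: 0.999
```

```bash
python3 go.py .4478 .1135 .16 .045; python3 - <<'E'
from ov import *
import json;R=json.load(open("fit0.json"))
R['rack_square'][2]=.045;R['rack_square'][1]=.1135
it=[(k,R[k][:3],0,(0,255,0)) for k in("rack_square","tray_double")]
overlay(0,"pics/i_top.png","top",(190,190,370,310),it)
overlay(0,"pics/i_side.png","side",(190,160,330,300),it)
E
```

```text
t 14.45 pos [ 0.4529 -0.1054  0.1728] F [ 0.4 -0.7 -0.1] w 0.999
d cm [20.96 -6.31  1.28] n 4.4 r [ 0.003 -0.    -0.314] n 2.1
```

View pics/i_top.png

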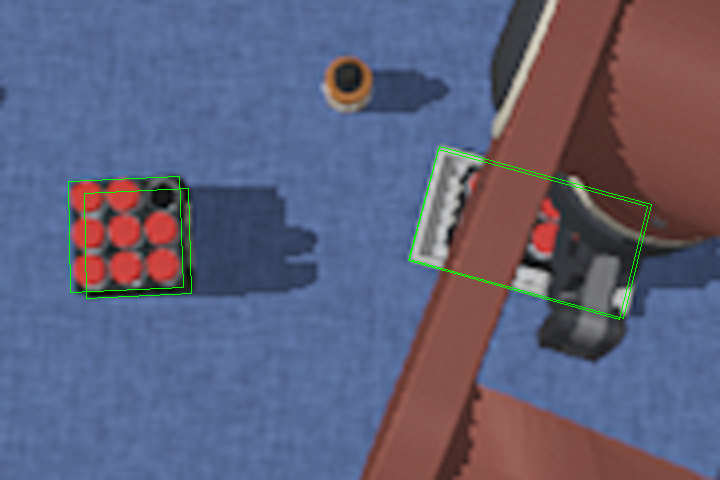

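View pics/i_side.png

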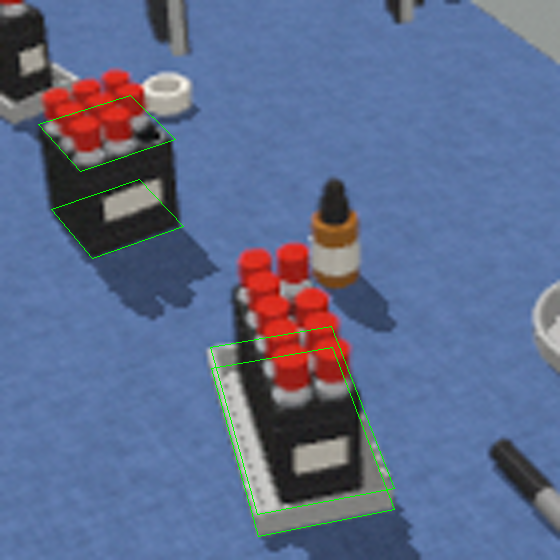

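play_rows --commands '[{"dx": 4.5,"dy": -1.4,"dz": 0.3,"rx": 0,"ry": 0,"rz": -0.08,"claw": 0},{"dx": 9,"dy": -2.8,"dz": 0.6,"rx": 0,"ry": 0,"rz": -0.16,"claw": 0},{"dx": 13.5,"dy": -4.1,"dz": 1,"rx": 0,"ry": 0,"rz": -0.24,"claw": 0},{"dx": 18,"dy": -5.4,"dz": 1.2,"rx": 0,"ry": 0,"rz": -0.314,"claw": 0},{"dx": 21,"dy": -6.3,"dz": 1.2,"rx": 0,"ry": 0,"rz": -0.314,"claw": 0}]'

```text
time: 15.05
tool_pos: [0.4487, 0.1154, 0.1609]
tool_rot: [0.003, 0.69, 0.724, 0.001]
contact_force: [-0.3, -0.3, 0.3]
gripper_width: 1.001
```

play_rows --commands '[{"dx": 0,"dy": 0,"dz": 0,"rx": 0,"ry": 0,"rz": 0,"claw": 0},{"dx": 0,"dy": 0,"dz": 0,"rx": 0,"ry": 0,"rz": 0,"claw": 0}]'

```text
time: 15.25
tool_pos: [0.4478, 0.1157, 0.1595]
tool_rot: [0.003, 0.689, 0.725, 0.0]
contact_force: [0.6, -0.2, 0.0]
gripper_width: 1.001
```

```bash
python3 go.py .4478 .114 .15 .045 .4478 .114 .0235 .045
```

```text
t 15.25 pos [0.4478 0.1157 0.1595] F [ 0.6 -0.2  0. ] w 1.001
d cm [-0.17 -0.01  0.95] n 0.2 r [0.004 0.003 0.005] n 0.0
d cm [-0.13 -0.06 13.6 ] n 2.7 r [0.004 0.003 0.005] n 0.0
```

play_rows --commands '[{"dx": -0.15,"dy": 0,"dz": 3,"rx": 0.004,"ry": 0.003,"rz": 0.005,"claw": 0},{"dx": -0.15,"dy": 0,"dz": 6.5,"rx": 0.004,"ry": 0.003,"rz": 0.005,"claw": 0},{"dx": -0.15,"dy": -0.05,"dz": 10,"rx": 0.004,"ry": 0.003,"rz": 0.005,"claw": 0},{"dx": -0.15,"dy": -0.05,"dz": 12.5,"rx": 0.004,"ry": 0.003,"rz": 0.005,"claw": 0},{"dx": -0.15,"dy": -0.05,"dz": 13.4,"rx": 0.004,"ry": 0.003,"rz": 0.005,"claw": 0}]'

```text
time: 15.75
tool_pos: [0.4453, 0.112, 0.0219]
tool_rot: [-0.002, 0.692, 0.722, -0.003]
contact_force: [0.2, -0.4, 0.0]
gripper_width: 1.001
```

play_rows --commands '[{"dx": 0,"dy": 0,"dz": 0,"rx": 0,"ry": 0,"rz": 0,"claw": 0}]'

```text
time: 15.85
tool_pos: [0.4445, 0.1109, 0.0208]
tool_rot: [-0.003, 0.692, 0.722, -0.004]
contact_force: [0.4, 0.3, 0.4]
gripper_width: 1.001
```

```bash
python3 go.py .4478 .114 .0245 .045
```

```text
t 15.85 pos [0.4445 0.1109 0.0208] F [0.4 0.3 0.4] w 1.001
d cm [ 0.29  0.34 -0.37] n 0.1 r [-0.009  0.001 -0.004] n 0.1
```

play_rows --commands '[{"dx": 0.3,"dy": 0.35,"dz": -0.35,"rx": -0.009,"ry": 0.001,"rz": 0,"claw": 0},{"dx": 0.3,"dy": 0.35,"dz": -0.35,"rx": -0.009,"ry": 0.001,"rz": 0,"claw": 0},{"dx": 0.3,"dy": 0.35,"dz": -0.35,"rx": -0.009,"ry": 0.001,"rz": 0,"claw": 0.3},{"dx": 0.3,"dy": 0.35,"dz": -0.35,"rx": -0.009,"ry": 0.001,"rz": 0,"claw": 0.5},{"dx": 0.3,"dy": 0.35,"dz": -0.35,"rx": -0.009,"ry": 0.001,"rz": 0,"claw": 1}]'

```text
time: 16.35
tool_pos: [0.4485, 0.1143, 0.0258]
tool_rot: [0.0, 0.692, 0.722, 0.0]
contact_force: [-2.4, 0.2, 5.1]
gripper_width: 0.591
```

play_rows --commands '[{"dx": 0,"dy": 0,"dz": 0,"rx": 0,"ry": 0,"rz": 0,"claw": 1},{"dx": 0,"dy": 0,"dz": 0,"rx": 0,"ry": 0,"rz": 0,"claw": 1},{"dx": 0,"dy": 0,"dz": 0,"rx": 0,"ry": 0,"rz": 0,"claw": 1}]'

```text
time: 16.65
tool_pos: [0.4485, 0.1143, 0.0258]
tool_rot: [0.0, 0.692, 0.722, 0.0]
contact_force: [-0.6, 0.4, -0.2]
gripper_width: 0.588
```

play_rows --commands '[{"dx": 0,"dy": 0,"dz": -1,"rx": 0,"ry": 0,"rz": 0,"claw": 1},{"dx": 0,"dy": 0,"dz": -4,"rx": 0,"ry": 0,"rz": 0,"claw": 1},{"dx": 0,"dy": 0,"dz": -8,"rx": 0,"ry": 0,"rz": 0,"claw": 1},{"dx": 0,"dy": 0,"dz": -12,"rx": 0,"ry": 0,"rz": 0,"claw": 1},{"dx": 0,"dy": 0,"dz": -13.4,"rx": 0,"ry": 0,"rz": 0,"claw": 1}]'

```text
time: 17.15
tool_pos: [0.4509, 0.1146, 0.1649]
tool_rot: [0.003, 0.692, 0.722, 0.003]
contact_force: [0.5, -0.4, -2.1]
gripper_width: 0.585
```

```bash
python3 go.py .4554 -.3176 .165 -.094;python3 - <<'E'
from plant import grab_frame
import cv2
cv2.imwrite("pics/j_side.png",cv2.resize(grab_frame("side")[60:260,150:350],None,fx=3,fy=3))
E
```

```text
t 17.15 pos [0.4509 0.1146 0.1649] F [ 0.5 -0.4 -2.1] w 0.585
d cm [-4.32e+01 -1.35e+00 -3.00e-02] n 8.6 r [ 0.009 -0.001  0.136] n 0.9
```

View pics/j_side.png

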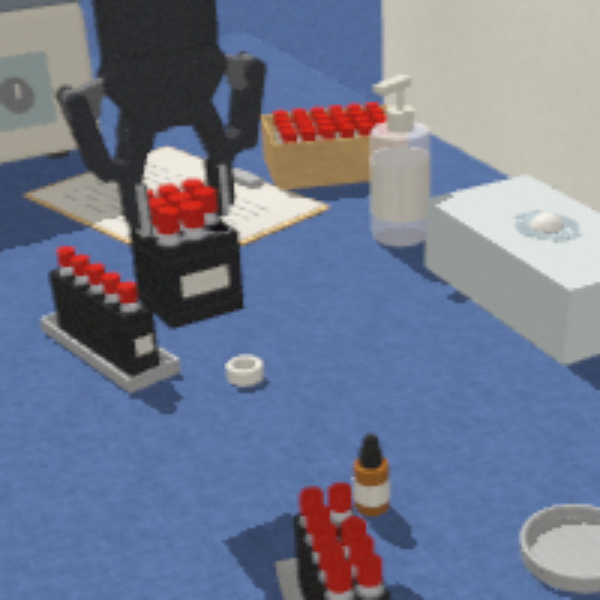

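play_rows --commands '[{"dx": -3,"dy": -0.1,"dz": -0.5,"rx": 0,"ry": 0,"rz": 0.02,"claw": 1},{"dx": -7,"dy": -0.2,"dz": -0.5,"rx": 0,"ry": 0,"rz": 0.04,"claw": 1},{"dx": -11.5,"dy": -0.4,"dz": -0.5,"rx": 0,"ry": 0,"rz": 0.06,"claw": 1},{"dx": -16,"dy": -0.5,"dz": -0.5,"rx": 0,"ry": 0,"rz": 0.08,"claw": 1},{"dx": -20.5,"dy": -0.7,"dz": -0.5,"rx": 0,"ry": 0,"rz": 0.1,"claw": 1}]'

```text
time: 17.7
tool_pos: [0.4512, -0.0917, 0.1676]
tool_rot: [0.002, 0.728, 0.686, 0.003]
contact_force: [0.5, 0.9, -1.7]
gripper_width: 0.592
```

```bash
python3 go.py .4554 -.3176 .165 -.094
```

```text
t 17.7 pos [ 0.4512 -0.0917  0.1676] F [ 0.5  0.9 -1.7] w 0.592
d cm [-22.53   1.74   0.22] n 4.5 r [ 0.007 -0.003  0.035] n 0.2
```

play_rows --commands '[{"dx": -4.5,"dy": 0.3,"dz": 0,"rx": 0.003,"ry": 0,"rz": 0.02,"claw": 1},{"dx": -9,"dy": 0.7,"dz": 0,"rx": 0.006,"ry": 0,"rz": 0.035,"claw": 1},{"dx": -13.5,"dy": 1.0,"dz": 0,"rx": 0.006,"ry": 0,"rz": 0.035,"claw": 1},{"dx": -18,"dy": 1.4,"dz": 0,"rx": 0.006,"ry": 0,"rz": 0.035,"claw": 1},{"dx": -21.5,"dy": 1.7,"dz": 0,"rx": 0.006,"ry": 0,"rz": 0.035,"claw": 1}]'

```text
time: 18.2
tool_pos: [0.4541, -0.309, 0.1641]
tool_rot: [-0.003, 0.74, 0.673, 0.001]
contact_force: [0.9, 0.3, -2.8]
gripper_width: 0.592
```

play_rows --commands '[{"dx": -0.3,"dy": 0,"dz": 0,"rx": 0,"ry": 0,"rz": 0,"claw": 1},{"dx": -0.3,"dy": 0,"dz": 0,"rx": 0,"ry": 0,"rz": 0,"claw": 1}]'

```text
time: 18.4
tool_pos: [0.4523, -0.3116, 0.1609]
tool_rot: [-0.005, 0.741, 0.672, 0.001]
contact_force: [-0.3, 0.0, -3.0]
gripper_width: 0.589
```

```bash
python3 go.py .4554 -.3176 .055 -.094
```

```text
t 18.4 pos [ 0.4523 -0.3116  0.1609] F [-0.3  0.  -3. ] w 0.589
d cm [-0.65  0.44 10.59] n 2.1 r [-0.007 -0.008 -0.003] n 0.1
```

play_rows --commands '[{"dx": -0.5,"dy": 0.3,"dz": 2.5,"rx": -0.007,"ry": -0.008,"rz": 0,"claw": 1},{"dx": -0.6,"dy": 0.4,"dz": 5.5,"rx": -0.007,"ry": -0.008,"rz": 0,"claw": 1},{"dx": -0.6,"dy": 0.4,"dz": 8.5,"rx": -0.007,"ry": -0.008,"rz": 0,"claw": 1},{"dx": -0.6,"dy": 0.4,"dz": 10,"rx": -0.007,"ry": -0.008,"rz": 0,"claw": 1},{"dx": -0.6,"dy": 0.4,"dz": 10,"rx": -0.007,"ry": -0.008,"rz": 0,"claw": 1}]'

```text
time: 18.9
tool_pos: [0.453, -0.314, 0.0572]
tool_rot: [-0.004, 0.74, 0.672, -0.0]
contact_force: [0.0, 0.9, -3.3]
gripper_width: 0.591
```

play_rows --commands '[{"dx": 0,"dy": 0,"dz": -0.2,"rx": 0,"ry": 0,"rz": 0,"claw": 1},{"dx": 0,"dy": 0,"dz": -0.2,"rx": 0,"ry": 0,"rz": 0,"claw": 1}]'

```text
time: 19.1
tool_pos: [0.454, -0.3143, 0.0609]
tool_rot: [-0.003, 0.74, 0.673, 0.0]
contact_force: [-0.2, -0.3, -3.2]
gripper_width: 0.589
```

```bash
python3 go.py .4554 -.3176 .029 -.094; python3 - <<'E'
from ov import *
import json;R=json.load(open("fit0.json"))
from plant import monitor
p=monitor.state()['tool_pos'];it=[("rack_square",(p[0],p[1],-.094),p[2]-.0258,(0,255,0)),("tray_square",R["tray_square"][:3],0,(0,255,255))]
overlay(0,"pics/k_top.png","top",(350,180,490,320),it)
overlay(0,"pics/k_side.png","side",(260,260,400,400),it)
E
```

```text
t 19.1 pos [ 0.454  -0.3143  0.0609] F [-0.2 -0.3 -3.2] w 0.589
d cm [-0.33  0.18  3.19] n 0.6 r [-0.004 -0.004 -0.001] n 0.0
```

View pics/k_top.png

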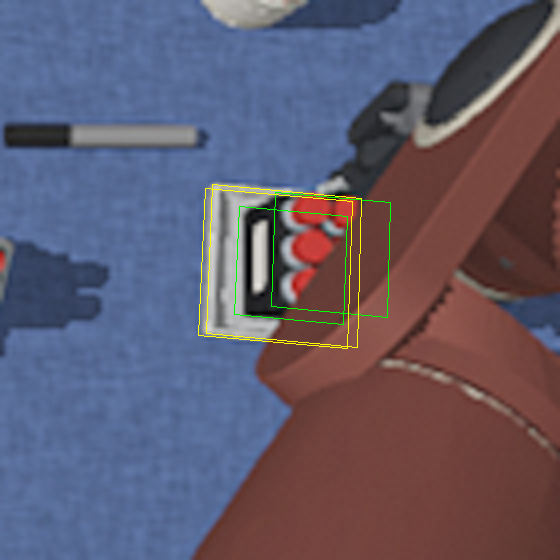

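View pics/k_side.png

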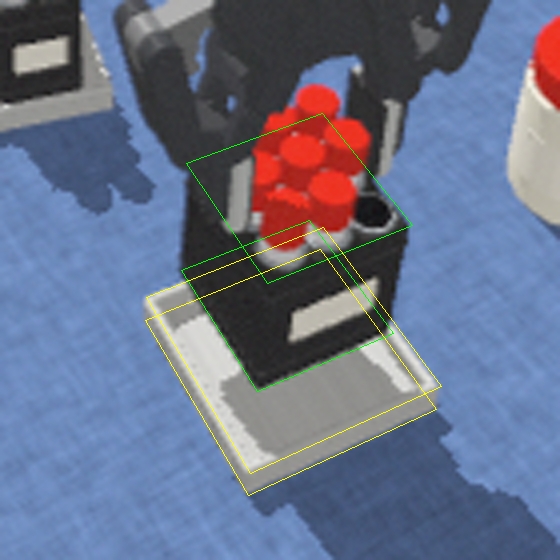

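play_rows --commands '[{"dx": -0.3,"dy": 0.15,"dz": 0.8,"rx": -0.004,"ry": -0.004,"rz": 0,"claw": 1},{"dx": -0.3,"dy": 0.2,"dz": 1.6,"rx": -0.004,"ry": -0.004,"rz": 0,"claw": 1},{"dx": -0.3,"dy": 0.2,"dz": 2.2,"rx": -0.004,"ry": -0.004,"rz": 0,"claw": 1},{"dx": -0.3,"dy": 0.2,"dz": 2.6,"rx": -0.004,"ry": -0.004,"rz": 0,"claw": 1},{"dx": -0.3,"dy": 0.2,"dz": 2.7,"rx": -0.004,"ry": -0.004,"rz": 0,"claw": 1}]'

```text
time: 19.7
tool_pos: [0.4551, -0.3173, 0.0328]
tool_rot: [-0.0, 0.74, 0.672, -0.0]
contact_force: [-0.2, 0.9, -2.2]
gripper_width: 0.594
```

play_rows --commands '[{"dx": 0,"dy": 0,"dz": 0,"rx": 0,"ry": 0,"rz": 0,"claw": 1},{"dx": 0,"dy": 0,"dz": 0,"rx": 0,"ry": 0,"rz": 0,"claw": 1}]'

```text
time: 19.9
tool_pos: [0.4551, -0.3173, 0.0327]
tool_rot: [-0.0, 0.74, 0.672, -0.0]
contact_force: [-0.4, 0.4, -2.2]
gripper_width: 0.596
```

```bash
python3 go.py .4554 -.3176 .0288 -.094
```

```text
t 19.9 pos [ 0.4551 -0.3173  0.0327] F [-0.4  0.4 -2.2] w 0.596
d cm [-0.03  0.04  0.39] n 0.1 r [-0.001 -0.    -0.002] n 0.0
```

play_rows --commands '[{"dx": 0,"dy": 0,"dz": 0.15,"rx": 0,"ry": 0,"rz": 0,"claw": 1},{"dx": 0,"dy": 0,"dz": 0.28,"rx": 0,"ry": 0,"rz": 0,"claw": 1},{"dx": 0,"dy": 0,"dz": 0.36,"rx": 0,"ry": 0,"rz": 0,"claw": 1},{"dx": 0,"dy": 0,"dz": 0.36,"rx": 0,"ry": 0,"rz": 0,"claw": 1}]'

```text
time: 20.3
tool_pos: [0.455, -0.3172, 0.029]
tool_rot: [-0.001, 0.74, 0.672, -0.0]
contact_force: [-0.7, 0.5, -3.5]
gripper_width: 0.593
```

play_rows --commands '[{"dx": 0,"dy": 0,"dz": 0.05,"rx": 0,"ry": 0,"rz": 0,"claw": 1},{"dx": 0,"dy": 0,"dz": 0.1,"rx": 0,"ry": 0,"rz": 0,"claw": 1}]'

```text
time: 20.5
tool_pos: [0.4551, -0.3175, 0.0289]
tool_rot: [-0.0, 0.74, 0.672, -0.0]
contact_force: [-3.2, 1.7, 5.0]
gripper_width: 0.591
```

Contact felt; releasing.

play_rows --commands '[{"dx": 0,"dy": 0,"dz": 0,"rx": 0,"ry": 0,"rz": 0,"claw": 0.3},{"dx": 0,"dy": 0,"dz": 0,"rx": 0,"ry": 0,"rz": 0,"claw": 0.1},{"dx": 0,"dy": 0,"dz": 0,"rx": 0,"ry": 0,"rz": 0,"claw": 0},{"dx": 0,"dy": 0,"dz": 0,"rx": 0,"ry": 0,"rz": 0,"claw": 0}]'

```text
time: 20.9
tool_pos: [0.4553, -0.3176, 0.029]
tool_rot: [-0.0, 0.74, 0.672, -0.0]
contact_force: [-0.2, 0.3, 0.1]
gripper_width: 1.001
```

play_rows --commands '[{"dx": 0,"dy": 0,"dz": 0,"rx": 0,"ry": 0,"rz": 0,"claw": 0},{"dx": 0,"dy": 0,"dz": -2,"rx": 0,"ry": 0,"rz": 0,"claw": 0},{"dx": 0,"dy": 0,"dz": -6,"rx": 0,"ry": 0,"rz": 0,"claw": 0},{"dx": 0,"dy": 0,"dz": -11,"rx": 0,"ry": 0,"rz": 0,"claw": 0},{"dx": 0,"dy": 0,"dz": -14,"rx": 0,"ry": 0,"rz": 0,"claw": 0}]'

```text
time: 21.4
tool_pos: [0.4565, -0.3186, 0.1733]
tool_rot: [0.002, 0.74, 0.672, 0.0]
contact_force: [1.2, -0.5, 0.7]
gripper_width: 0.997
```

```bash
python3 go.py .6189 -.308 .16 -.45
```

```text
t 21.4 pos [ 0.4565 -0.3186  0.1733] F [ 1.2 -0.5  0.7] w 0.997
d cm [ 2.61 16.06  1.38] n 3.3 r [0.004 0.003 0.354] n 2.4
```

```bash
python3 go.py .6189 -.308 .16 -.1
```

```text
t 21.4 pos [ 0.4565 -0.3186  0.1733] F [ 1.2 -0.5  0.7] w 0.997
d cm [ 2.61 16.06  1.38] n 3.3 r [0.004 0.003 0.004] n 0.0
```

play_rows --commands '[{"dx": 0.6,"dy": 3.8,"dz": 0.3,"rx": 0,"ry": 0,"rz": 0,"claw": 0},{"dx": 1.3,"dy": 8,"dz": 0.6,"rx": 0,"ry": 0,"rz": 0,"claw": 0},{"dx": 2,"dy": 12.5,"dz": 1,"rx": 0,"ry": 0,"rz": 0,"claw": 0},{"dx": 2.6,"dy": 16,"dz": 1.3,"rx": 0,"ry": 0,"rz": 0,"claw": 0},{"dx": 2.6,"dy": 16,"dz": 1.3,"rx": 0,"ry": 0,"rz": 0,"claw": 0}]'

```text
time: 21.9
tool_pos: [0.6211, -0.3068, 0.1589]
tool_rot: [0.002, 0.739, 0.673, 0.0]
contact_force: [-0.6, 0.1, 0.2]
gripper_width: 1.001
```

play_rows --commands '[{"dx": 0,"dy": 0,"dz": 0,"rx": 0,"ry": 0,"rz": 0,"claw": 0},{"dx": 0,"dy": 0,"dz": 0,"rx": 0,"ry": 0,"rz": 0,"claw": 0}]'

```text
time: 22.1
tool_pos: [0.6205, -0.3067, 0.1585]
tool_rot: [0.001, 0.739, 0.673, 0.0]
contact_force: [-0.4, 0.5, -0.5]
gripper_width: 1.001
```

```bash
python3 go.py .6189 -.308 .023 -.1; python3 - <<'E'
from ov import *
import json;R=json.load(open("fit0.json"))
it=[("tray_square",R["tray_square"][:3],0,(0,255,255)),("pot",R["pot"][:3],0,(0,255,0))]
overlay(0,"pics/l_side.png","side",(260,240,440,400),it)
E
```

```text
t 22.1 pos [ 0.6205 -0.3067  0.1585] F [-0.4  0.5 -0.5] w 1.001
d cm [-0.12 -0.17 13.55] n 2.7 r [0.002 0.002 0.007] n 0.0
```

View pics/l_side.png

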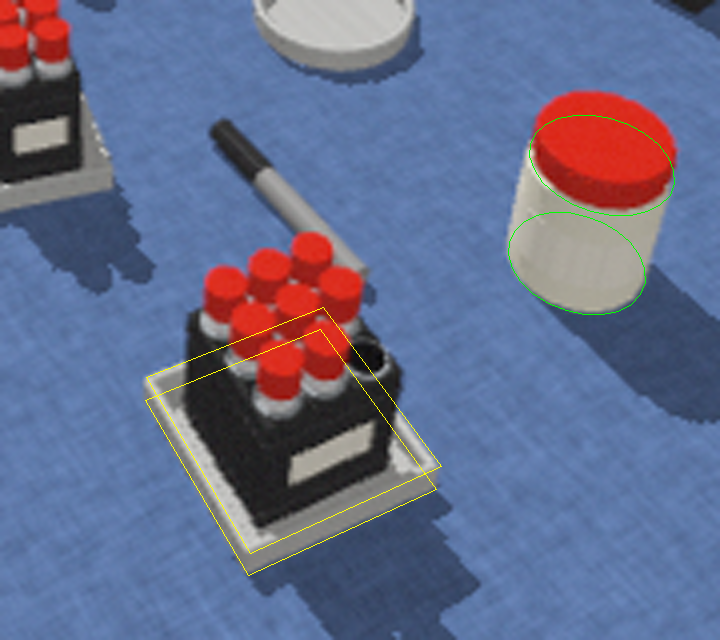

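Square rack seated. Pot descent, aiming at the true centre with sequenced slow rows.

play_rows --commands '[{"dx": -0.1,"dy": -0.1,"dz": 3,"rx": 0.002,"ry": 0.002,"rz": 0,"claw": 0},{"dx": -0.1,"dy": -0.1,"dz": 6.5,"rx": 0.002,"ry": 0.002,"rz": 0,"claw": 0},{"dx": -0.1,"dy": -0.1,"dz": 10,"rx": 0.002,"ry": 0.002,"rz": 0,"claw": 0},{"dx": -0.1,"dy": -0.1,"dz": 12.5,"rx": 0.002,"ry": 0.002,"rz": 0,"claw": 0},{"dx": -0.1,"dy": -0.1,"dz": 13.4,"rx": 0.002,"ry": 0.002,"rz": 0,"claw": 0}]'

```text
time: 22.65
tool_pos: [0.6164, -0.3072, 0.0216]
tool_rot: [-0.003, 0.74, 0.673, -0.001]
contact_force: [-0.2, -1.2, -0.5]
gripper_width: 0.998
```

play_rows --commands '[{"dx": 0,"dy": 0,"dz": 0,"rx": 0,"ry": 0,"rz": 0,"claw": 0}]'

```text
time: 22.75
tool_pos: [0.6154, -0.3072, 0.021]
tool_rot: [-0.003, 0.74, 0.673, -0.001]
contact_force: [0.3, -0.8, 1.1]
gripper_width: 0.998
```

```bash
python3 go.py .6189 -.308 .024 -.1
```

```text
t 22.75 pos [ 0.6154 -0.3072  0.021 ] F [ 0.3 -0.8  1.1] w 0.998
d cm [-0.05  0.36 -0.3 ] n 0.1 r [-0.006 -0.003  0.005] n 0.1
```

play_rows --commands '[{"dx": 0,"dy": 0.35,"dz": -0.3,"rx": -0.006,"ry": -0.003,"rz": 0,"claw": 0},{"dx": 0,"dy": 0.35,"dz": -0.3,"rx": -0.006,"ry": -0.003,"rz": 0,"claw": 0},{"dx": 0,"dy": 0.35,"dz": -0.3,"rx": -0.006,"ry": -0.003,"rz": 0,"claw": 0.3},{"dx": 0,"dy": 0.35,"dz": -0.3,"rx": -0.006,"ry": -0.003,"rz": 0,"claw": 0.5},{"dx": 0,"dy": 0.35,"dz": -0.3,"rx": -0.006,"ry": -0.003,"rz": 0,"claw": 1}]'

```text
time: 23.25
tool_pos: [0.6195, -0.3081, 0.0256]
tool_rot: [0.001, 0.74, 0.673, 0.0]
contact_force: [-1.1, -0.3, 5.6]
gripper_width: 0.616
```

play_rows --commands '[{"dx": 0,"dy": 0,"dz": 0,"rx": 0,"ry": 0,"rz": 0,"claw": 1},{"dx": 0,"dy": 0,"dz": 0,"rx": 0,"ry": 0,"rz": 0,"claw": 1},{"dx": 0,"dy": 0,"dz": 0,"rx": 0,"ry": 0,"rz": 0,"claw": 1}]'

```text
time: 23.55
tool_pos: [0.6196, -0.3081, 0.0257]
tool_rot: [0.001, 0.74, 0.673, 0.0]
contact_force: [0.3, -0.4, 1.6]
gripper_width: 0.618
```

play_rows --commands '[{"dx": 0,"dy": 0,"dz": -1,"rx": 0,"ry": 0,"rz": 0,"claw": 1},{"dx": 0,"dy": 0,"dz": -4,"rx": 0,"ry": 0,"rz": 0,"claw": 1},{"dx": 0,"dy": 0,"dz": -7,"rx": 0,"ry": 0,"rz": 0,"claw": 1},{"dx": 0,"dy": 0,"dz": -9,"rx": 0,"ry": 0,"rz": 0,"claw": 1},{"dx": 0,"dy": 0,"dz": -9.5,"rx": 0,"ry": 0,"rz": 0,"claw": 1}]'

```text
time: 24.05
tool_pos: [0.6212, -0.309, 0.1248]
tool_rot: [0.004, 0.74, 0.673, 0.001]
contact_force: [0.6, -0.2, -0.6]
gripper_width: 0.619
```

```bash
python3 go.py .6297 -.124 .125 -.1;python3 - <<'E'
from plant import grab_frame
import cv2
cv2.imwrite("pics/m_side.png",cv2.resize(grab_frame("side")[180:380,280:480],None,fx=3,fy=3))
E
```

```text
t 24.05 pos [ 0.6212 -0.309   0.1248] F [ 0.6 -0.2 -0.6] w 0.619
d cm [18.5  -0.91 -0.09] n 3.7 r [0.007 0.004 0.005] n 0.1
```

View pics/m_side.png

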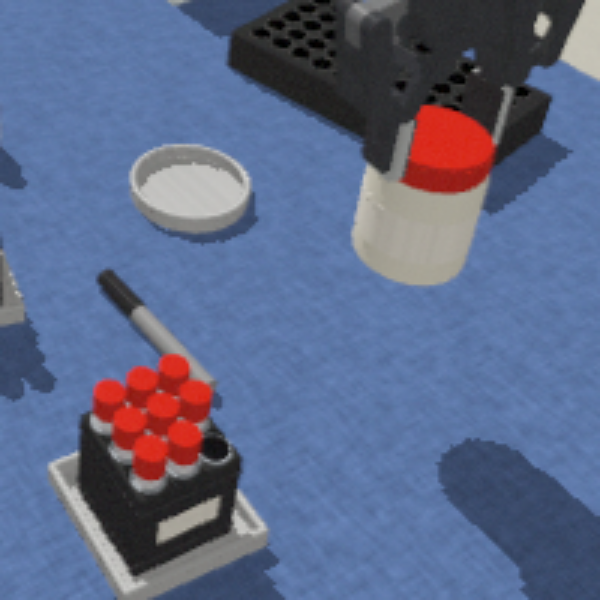

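play_rows --commands '[{"dx": 3,"dy": -0.1,"dz": 0,"rx": 0,"ry": 0,"rz": 0,"claw": 1},{"dx": 7,"dy": -0.3,"dz": 0,"rx": 0,"ry": 0,"rz": 0,"claw": 1},{"dx": 11,"dy": -0.5,"dz": 0,"rx": 0,"ry": 0,"rz": 0,"claw": 1},{"dx": 15,"dy": -0.7,"dz": 0,"rx": 0.003,"ry": 0,"rz": 0,"claw": 1},{"dx": 17.8,"dy": -0.9,"dz": 0,"rx": 0.005,"ry": 0.002,"rz": 0,"claw": 1}]'

```text
time: 24.6
tool_pos: [0.6273, -0.1277, 0.1209]
tool_rot: [-0.001, 0.739, 0.673, -0.001]
contact_force: [0.4, -1.4, -1.2]
gripper_width: 0.622
```

play_rows --commands '[{"dx": 0,"dy": 0,"dz": 0,"rx": 0,"ry": 0,"rz": 0,"claw": 1},{"dx": 0,"dy": 0,"dz": 0,"rx": 0,"ry": 0,"rz": 0,"claw": 1}]'

```text
time: 24.8
tool_pos: [0.6261, -0.1268, 0.1187]
tool_rot: [-0.003, 0.739, 0.674, -0.002]
contact_force: [-0.4, -0.1, -1.2]
gripper_width: 0.618
```

```bash
python3 go.py .6297 -.124 .06 -.1
```

```text
t 24.8 pos [ 0.6261 -0.1268  0.1187] F [-0.4 -0.1 -1.2] w 0.618
d cm [0.3  0.37 5.87] n 1.2 r [-0.006 -0.001  0.008] n 0.1
```

play_rows --commands '[{"dx": 0.2,"dy": 0.3,"dz": 1.5,"rx": -0.006,"ry": 0,"rz": 0,"claw": 1},{"dx": 0.3,"dy": 0.35,"dz": 3.5,"rx": -0.006,"ry": 0,"rz": 0,"claw": 1},{"dx": 0.3,"dy": 0.35,"dz": 5,"rx": -0.006,"ry": 0,"rz": 0,"claw": 1},{"dx": 0.3,"dy": 0.35,"dz": 5.8,"rx": -0.006,"ry": 0,"rz": 0,"claw": 1},{"dx": 0.3,"dy": 0.35,"dz": 5.8,"rx": -0.006,"ry": 0,"rz": 0,"claw": 1}]'

```text
time: 25.3
tool_pos: [0.628, -0.1243, 0.0585]
tool_rot: [-0.002, 0.739, 0.673, -0.001]
contact_force: [-0.4, 0.4, -1.8]
gripper_width: 0.617
```

play_rows --commands '[{"dx": 0,"dy": 0,"dz": 0,"rx": 0,"ry": 0,"rz": 0,"claw": 1},{"dx": 0,"dy": 0,"dz": 0,"rx": 0,"ry": 0,"rz": 0,"claw": 1}]'

```text
time: 25.5
tool_pos: [0.6285, -0.1249, 0.0593]
tool_rot: [-0.001, 0.739, 0.673, -0.001]
contact_force: [0.2, -0.4, -1.4]
gripper_width: 0.617
```

```bash
python3 go.py .6297 -.124 .0287 -.1; python3 - <<'E'
from ov import *
import json;R=json.load(open("fit0.json"))
from plant import monitor
p=monitor.state()['tool_pos'];it=[("pot",(p[0],p[1],-.1),p[2]-.0257,(0,255,0)),("tray_round",R["tray_round"][:3],0,(0,255,255))]
overlay(0,"pics/n_top.png","top",(260,100,400,240),it)
overlay(0,"pics/n_side.png","side",(270,150,410,290),it)
E
```

```text
t 25.5 pos [ 0.6285 -0.1249  0.0593] F [ 0.2 -0.4 -1.4] w 0.617
d cm [0.09 0.12 3.06] n 0.6 r [-0.003 -0.001  0.006] n 0.0
```

View pics/n_top.png

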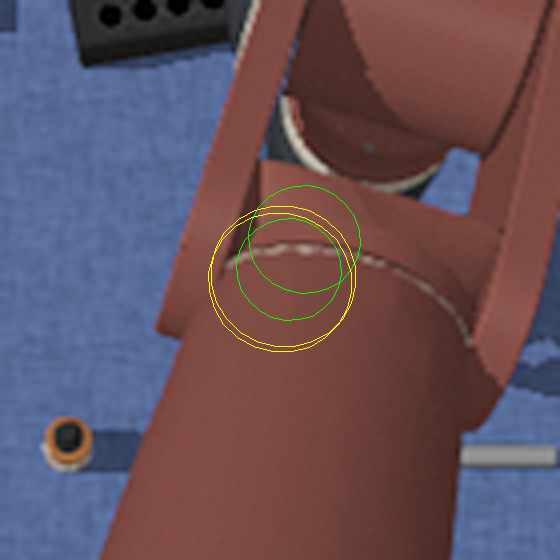

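View pics/n_side.png

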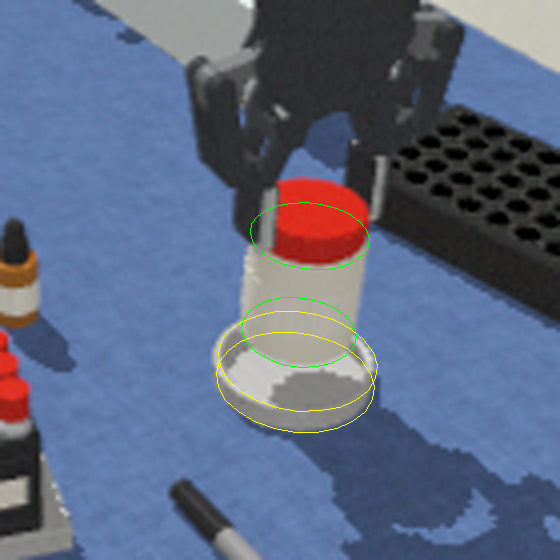

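play_rows --commands '[{"dx": 0.1,"dy": 0.1,"dz": 0.8,"rx": -0.003,"ry": 0,"rz": 0,"claw": 1},{"dx": 0.1,"dy": 0.1,"dz": 1.6,"rx": -0.003,"ry": 0,"rz": 0,"claw": 1},{"dx": 0.1,"dy": 0.1,"dz": 2.2,"rx": -0.003,"ry": 0,"rz": 0,"claw": 1},{"dx": 0.1,"dy": 0.1,"dz": 2.5,"rx": -0.003,"ry": 0,"rz": 0,"claw": 1},{"dx": 0.1,"dy": 0.1,"dz": 2.6,"rx": -0.003,"ry": 0,"rz": 0,"claw": 1}]'

```text
time: 26.1
tool_pos: [0.6291, -0.1235, 0.0325]
tool_rot: [-0.001, 0.739, 0.673, 0.0]
contact_force: [-0.2, 0.1, -1.4]
gripper_width: 0.619
```

play_rows --commands '[{"dx": 0,"dy": 0,"dz": 0,"rx": 0,"ry": 0,"rz": 0,"claw": 1},{"dx": 0,"dy": 0,"dz": 0,"rx": 0,"ry": 0,"rz": 0,"claw": 1}]'

```text
time: 26.3
tool_pos: [0.6292, -0.1235, 0.0325]
tool_rot: [-0.001, 0.739, 0.673, 0.0]
contact_force: [-0.4, 0.1, -1.5]
gripper_width: 0.617
```

```bash
python3 go.py .6297 -.124 .0287 -.1
```

```text
t 26.3 pos [ 0.6292 -0.1235  0.0325] F [-0.4  0.1 -1.5] w 0.617
d cm [-0.04  0.06  0.38] n 0.1 r [-0.001 -0.001  0.007] n 0.0
```

play_rows --commands '[{"dx": 0,"dy": 0,"dz": 0.15,"rx": 0,"ry": 0,"rz": 0,"claw": 1},{"dx": 0,"dy": 0,"dz": 0.28,"rx": 0,"ry": 0,"rz": 0,"claw": 1},{"dx": 0,"dy": 0,"dz": 0.35,"rx": 0,"ry": 0,"rz": 0,"claw": 1},{"dx": 0,"dy": 0,"dz": 0.35,"rx": 0,"ry": 0,"rz": 0,"claw": 1}]'

```text
time: 26.7
tool_pos: [0.629, -0.1235, 0.0289]
tool_rot: [-0.001, 0.739, 0.673, 0.0]
contact_force: [0.2, -0.4, -1.2]
gripper_width: 0.617
```

play_rows --commands '[{"dx": 0,"dy": 0,"dz": 0.05,"rx": 0,"ry": 0,"rz": 0,"claw": 1},{"dx": 0,"dy": 0,"dz": 0.1,"rx": 0,"ry": 0,"rz": 0,"claw": 1}]'

```text
time: 26.9
tool_pos: [0.6292, -0.1236, 0.0287]
tool_rot: [-0.001, 0.739, 0.673, 0.0]
contact_force: [-3.6, 1.0, 4.8]
gripper_width: 0.61
```

play_rows --commands '[{"dx": 0,"dy": 0,"dz": 0,"rx": 0,"ry": 0,"rz": 0,"claw": 0.3},{"dx": 0,"dy": 0,"dz": 0,"rx": 0,"ry": 0,"rz": 0,"claw": 0.1},{"dx": 0,"dy": 0,"dz": 0,"rx": 0,"ry": 0,"rz": 0,"claw": 0},{"dx": 0,"dy": 0,"dz": 0,"rx": 0,"ry": 0,"rz": 0,"claw": 0}]'

```text
time: 27.3
tool_pos: [0.6293, -0.1236, 0.0287]
tool_rot: [-0.001, 0.739, 0.673, 0.0]
contact_force: [-0.2, -1.0, -0.2]
gripper_width: 1.002
```

play_rows --commands '[{"dx": 0,"dy": 0,"dz": 0,"rx": 0,"ry": 0,"rz": 0,"claw": 0},{"dx": 0,"dy": 0,"dz": -2,"rx": 0,"ry": 0,"rz": 0,"claw": 0},{"dx": 0,"dy": 0,"dz": -6,"rx": 0,"ry": 0,"rz": 0,"claw": 0},{"dx": 0,"dy": 0,"dz": -11,"rx": 0,"ry": 0,"rz": 0,"claw": 0},{"dx": 0,"dy": 0,"dz": -16,"rx": 0,"ry": 0,"rz": 0,"claw": 0}]'

```text
time: 27.8
tool_pos: [0.6287, -0.1236, 0.1896]
tool_rot: [-0.002, 0.739, 0.673, -0.0]
contact_force: [0.8, -0.9, 0.4]
gripper_width: 1.004
```

```bash
python3 go.py .5 .3 .25 .1 .16 .6 .25 1.0
```

```text
t 27.8 pos [ 0.6287 -0.1236  0.1896] F [ 0.8 -0.9  0.4] w 1.004
d cm [ 40.99 -16.78  -5.93] n 8.9 r [-0.002 -0.002 -0.193] n 1.3
d cm [ 67.69 -53.43  -5.79] n 17.3 r [-1.000e-03 -3.000e-03 -1.093e+00] n 7.3
```

Move the arm clear to its start area for a full check.

play_rows --commands '[{"dx": 3,"dy": -1.2,"dz": -4,"rx": 0,"ry": 0,"rz": 0,"claw": 0},{"dx": 7,"dy": -3,"dz": -6,"rx": 0,"ry": 0,"rz": -0.05,"claw": 0},{"dx": 11.5,"dy": -4.7,"dz": -6,"rx": 0,"ry": 0,"rz": -0.1,"claw": 0},{"dx": 16,"dy": -6.5,"dz": -6,"rx": 0,"ry": 0,"rz": -0.15,"claw": 0},{"dx": 20.5,"dy": -8.4,"dz": -6,"rx": 0,"ry": 0,"rz": -0.19,"claw": 0}]'

```text
time: 28.3
tool_pos: [0.5637, 0.0897, 0.2506]
tool_rot: [-0.001, 0.672, 0.741, 0.0]
contact_force: [1.5, 1.2, -0.5]
gripper_width: 1.003
```

```bash
python3 go.py .45 .35 .25 .5 .16 .6 .25 1.2
```

```text
t 28.3 pos [0.5637 0.0897 0.2506] F [ 1.5  1.2 -0.5] w 1.003
d cm [27.01 -8.77  0.13] n 5.7 r [-0.001 -0.002 -0.402] n 2.7
d cm [ 54.73 -35.19   0.22] n 13.0 r [ 0.    -0.003 -1.102] n 7.3
```

play_rows --commands '[{"dx": 4.2,"dy": -2.7,"dz": 0,"rx": 0,"ry": 0,"rz": -0.1,"claw": 0},{"dx": 8.4,"dy": -5.4,"dz": 0,"rx": 0,"ry": 0,"rz": -0.2,"claw": 0},{"dx": 12.6,"dy": -8.1,"dz": 0,"rx": 0,"ry": 0,"rz": -0.3,"claw": 0},{"dx": 16.8,"dy": -10.8,"dz": 0,"rx": 0,"ry": 0,"rz": -0.4,"claw": 0},{"dx": 21,"dy": -13.5,"dz": 0,"rx": 0,"ry": 0,"rz": -0.5,"claw": 0}]'

```text
time: 28.8
tool_pos: [0.4082, 0.2858, 0.2514]
tool_rot: [-0.001, 0.466, 0.885, 0.001]
contact_force: [0.6, 0.5, -0.9]
gripper_width: 0.999
```

```bash
python3 go.py .16 .6 .25 1.2
```

```text
t 28.8 pos [0.4082 0.2858 0.2514] F [ 0.6  0.5 -0.9] w 0.999
d cm [39.95 -2.67  0.23] n 8.0 r [ 0.002 -0.002 -0.598] n 4.0
```

play_rows --commands '[{"dx": 4.5,"dy": -0.3,"dz": 0,"rx": 0,"ry": 0,"rz": -0.1,"claw": 0},{"dx": 9,"dy": -0.6,"dz": 0,"rx": 0,"ry": 0,"rz": -0.2,"claw": 0},{"dx": 13.5,"dy": -0.9,"dz": 0,"rx": 0,"ry": 0,"rz": -0.3,"claw": 0},{"dx": 18,"dy": -1.2,"dz": 0,"rx": 0,"ry": 0,"rz": -0.4,"claw": 0},{"dx": 22.5,"dy": -1.5,"dz": 0,"rx": 0,"ry": 0,"rz": -0.5,"claw": 0}]'

```text
time: 29.3
tool_pos: [0.267, 0.4641, 0.2521]
tool_rot: [-0.0, 0.23, 0.973, 0.002]
contact_force: [1.5, -0.3, -0.5]
gripper_width: 1.0
```

```bash
python3 go.py .16 .6 .25 1.2
```

```text
t 29.3 pos [0.267  0.4641 0.2521] F [ 1.5 -0.3 -0.5] w 1.0
d cm [15.65  7.35  0.25] n 3.5 r [ 0.003 -0.001 -0.094] n 0.6
```

play_rows --commands '[{"dx": 4,"dy": 2,"dz": 0,"rx": 0,"ry": 0,"rz": -0.05,"claw": 0},{"dx": 8,"dy": 4,"dz": 0,"rx": 0,"ry": 0,"rz": -0.09,"claw": 0},{"dx": 12,"dy": 6,"dz": 0,"rx": 0,"ry": 0,"rz": -0.09,"claw": 0},{"dx": 15,"dy": 7,"dz": 0,"rx": 0,"ry": 0,"rz": -0.09,"claw": 0},{"dx": 15,"dy": 7,"dz": 0,"rx": 0,"ry": 0,"rz": -0.09,"claw": 0}]'

```text
time: 29.8
tool_pos: [0.1614, 0.5958, 0.252]
tool_rot: [-0.001, 0.184, 0.983, 0.001]
contact_force: [-1.1, -0.0, -0.8]
gripper_width: 1.0
```

```bash
python3 - <<'E'
from ov import *
import json;R=json.load(open("fit0.json"))
from plant import grab_frame
ims={n:grab_frame(n) for n in("top","side")}
for n in ims: cv2.imwrite(f"pics/z_{n}.png",ims[n])
for k in("dropper","marker"):
    print(k,R[k],fit(k,R[k][:3],ims)[0])
o=[]
im=ims['top']
cv2.imwrite("pics/z1.png",cv2.resize(im[140:290,80:460],None,fx=2.1,fy=2.1,interpolation=2))
cv2.imwrite("pics/z2.png",cv2.resize(ims['side'][120:400,150:450],None,fx=2.1,fy=2.1,interpolation=2))
E
```

```text
dropper [0.5318, -0.0024, -0.0106, 0.332] [0.5325, -0.0028, 0.0331, np.float64(0.812)]
marker [0.5283, -0.2203, 0.0012, 0.556] [0.5283, -0.2212, -0.0068, np.float64(0.915)]
```

View pics/z1.png

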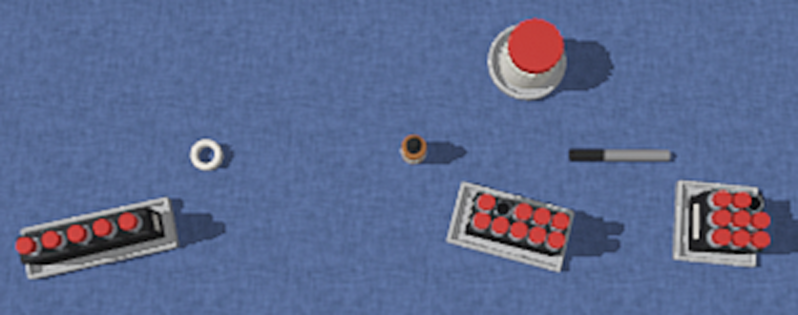

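View pics/z2.png

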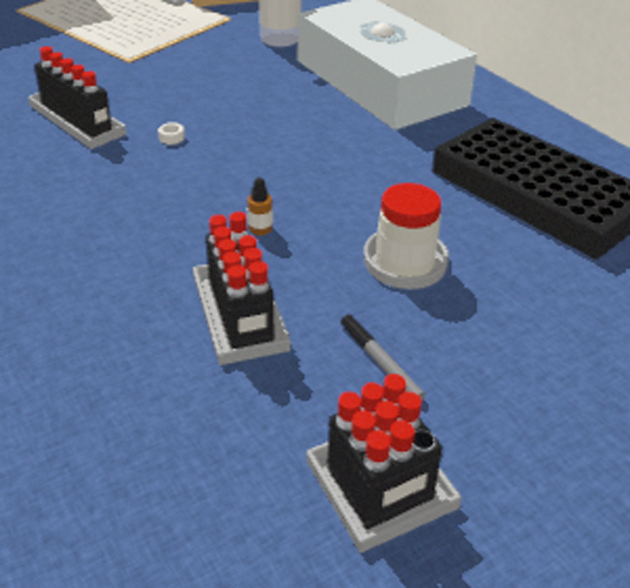

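```bash
python3 - <<'E'
from ov import *
import json;R=json.load(open("fit0.json"))
fx={"rack_single":(.4415,.3241,.218),"rack_double":(.4513,-.102,-.268),"rack_square":(.4553,-.3175,-.094),"pot":(.6292,-.1236,0)}
it=[(k,v,.003,(0,255,0)) for k,v in fx.items()]
B={"rack_single":((80,220,180,290),(155,130,225,200)),"rack_double":((280,215,380,285),(235,210,305,300)),"rack_square":((390,215,490,285),(290,300,380,385)),"pot":((290,130,390,200),(320,200,370,260))}
rows=[]
for n,i in(("top",0),("side",1)):
    im=cv2.imread(f"pics/z_{n}.png");t=[]
    for k in B:
        overlay(0,"/tmp/o.png",n,B[k][i],it,4,im);t.append(cv2.resize(cv2.imread("/tmp/o.png"),(390,290)))
    rows+=t
for i in(0,4): cv2.imwrite(f"pics/zz{i}.png",np.vstack([np.hstack(rows[i:i+2]),np.hstack(rows[i+2:i+4])]))
E
```

```text
(no output)
```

View pics/zz0.png

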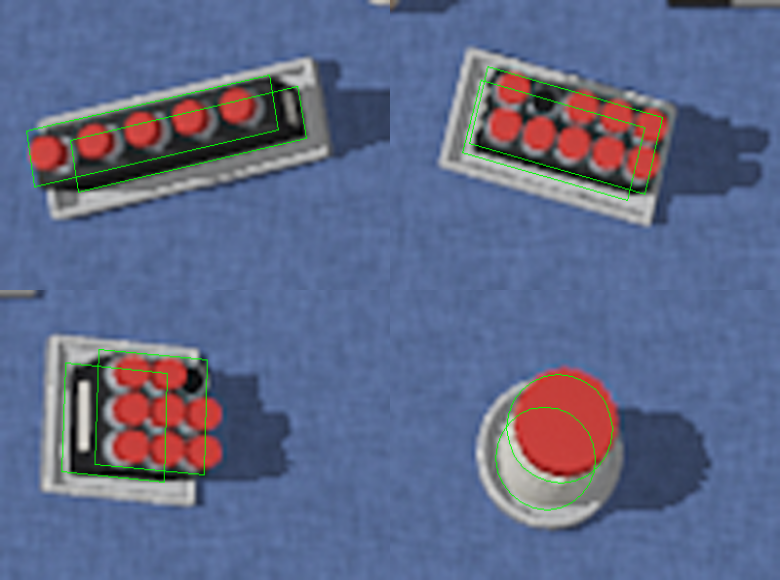

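View pics/zz4.png

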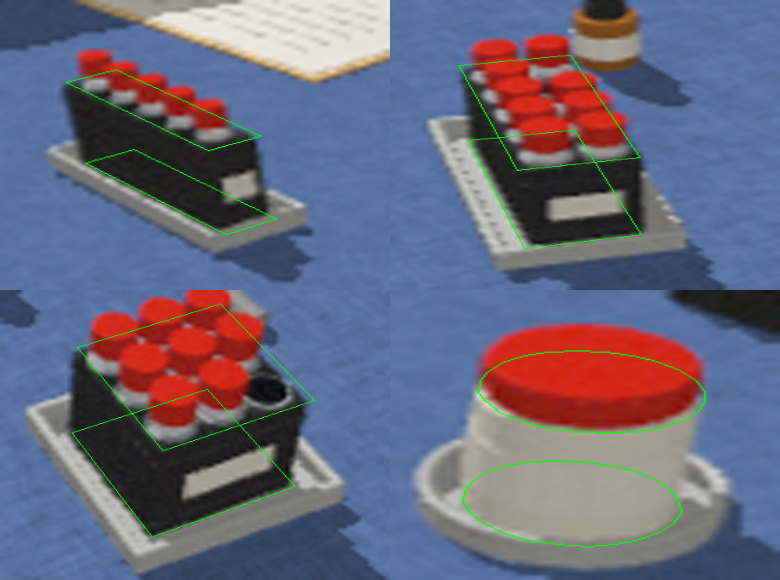

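```bash
python3 -c "
from plant import ticket,monitor
print(monitor.state()['joint_vel'].round(3),monitor.state()['time']);print(ticket.job_done())"
```

```text
[-0.031 -0.02   0.013 -0.    -0.002  0.002] 29.9
the job is handed in; nothing more can be done
None
```

I moved the single-row rack, the two-row rack, the square rack and the specimen pot, in that order, into their matching trays. Each was lowered until I felt light contact (6.2 N or less), then released. I handed the job in at 29.9 s with the arm parked clear.

- **Placement:** in the last pictures from both cameras, all four stand upright and inside their tray walls. Overlaid outlines at tray-floor height agree to about 3 mm by eye.
- **Bystanders:** re-measured positions of the dropper bottle and the marker pen match the first measurement to within 1 mm. The fit residuals rose (dropper 0.33 to 0.81, marker 0.56 to 0.92). I did not look into why, but both look unmoved in the pictures.
- **Disagreements:** the two cameras differed by 2–4 mm in y, including on the two-row rack, whose grasp sat about 3 mm off centre lengthwise. I corrected for that before setting it down. The gripper opening also read smaller than the stated widths of the racks and pot (for example 32 mm on the 40 mm rack). I took this to be a nonlinear reading, since all four items were held securely.

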